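# Light and open the matching unit for inspection

### The arm

A 6-joint arm with a two-finger parallel gripper is mounted at the origin on the work surface. World frame = base frame: x ahead of the robot, y to its left, z up, the work surface at z = 0. Lengths are in m, angles in rad, forces in N, time in s.
With the tool pointing down it reaches from about 0.25 to 0.725 m from the base axis. Payload 4 kg.
Tool frame: the origin (TCP) lies midway between the tips of the shut fingers; the grasp point (between the pads) lies 19 mm behind it (manip.tcp_to_grasp is the distance from the TCP to the grasp point, in m); z points along the fingers, y is the direction in which the jaws open and shut (so a half turn about z gives the same grasp; the last joint's range is limited). The gripper opens to 85 mm and grips with 20 to 120 N. Pads are 22 mm wide; open, the fingers measure 114 mm over their backs; the gripper's body (76 mm by 85 mm) begins 54 mm behind the grasp point. The pads swing forward as they close: fully open they stand 13 mm farther back than shut.
Start: joints at [-1.322, 0.241, 0.005, 1.335, 0, 1.571], TCP at [0.123, -0.485, 0.231] pointing down, gripper open.
Joint ranges: [-2.72, 2.72], [-1.05, 1.87], [-1.09, 1.28], [-1.99, 2.15], [-1.42, 1.44], [-3.14, 3.14]. Speed limits (rad/s): [2.79, 2.79, 3.14, 3.14, 3.14, 3.14].

### API

Orientations are given as a 3x3 rotation matrix whose columns are the frame's x, y, z axes.
In Python, from station import manip gives the robot as it stands.
- The arm moves only by the shell command python3 -m pendant 'ROWS' [FORCE]. ROWS is JSON, a list of rows, each an object of numbers: "rx", "ry", "rz": the turn, a rotation vector about the world's x, y, z in degrees; "tx", "ty", "tz": the shift along the world's x, y, z in mm; "fingers": the closure in counts, from 0 (fully open) to 255 (shut). In form: [{"rx": .., "ry": .., "rz": .., "tx": .., "ty": .., "tz": .., "fingers": ..}, ...]. A call has 1 to 8 rows; each row is the pose to reach, as a shift and turn from the pose commanded when the call began; what a row does not reach only later rows make up. A row lasts 1/10 s, in which the tool goes at most 50 mm and 8.59 degrees, less where a joint would pass 70% of its speed; a pose out of reach is approached as far as the arm can. A call with a gripper value outside its range is refused whole. The fingers move at their own pace and stop on an object; FORCE is the grip in N (left out, the last holds). Time passes only in rows, so rows that repeat a pose let the fingers close. It gives the time, the measured TCP pose, the force and the opening at its end, in the units of the state.
- manip.sense(): the state, without advancing time (a new reading comes with each control period).
- manip.read_camera(name): name is "scene" or "side" or "wrist"; returns a dict with "img" (420x560x3 uint8, blue, green, red), "depth" (420x560 float32, m along the optical axis (not along the pixel's ray), 0 where there is no reading), "mtx" (3x3 intrinsics, pixels), "xyz" and "orientation" of the camera in the world. Camera axes: x right, y up, looking along -z (the intrinsics and any distortion apply to the point x, -y, -z); pixel columns grow to the right and rows downward; lengths in m; the calibration is good to about 2 mm. The wrist camera is an equidistant fisheye: a pixel r from the principal point sees the ray r / f radians off the axis. A picture is of the moment at which its call begins.
- manip.job_done(): hands the job in, once; it reports no verdict.
The state is a dict: "time": time; "joints": joint angles; "joint_vel": joint speeds; "joint_efforts": joint torques, N m; "tool_pos": TCP position; "tool_rot": TCP orientation; "ft_force": force on the tool from outside, world axes, zero at the start; "ft_torque": the same for the moment, N m; "finger_gap": finger opening in m.
Only numpy, scipy, OpenCV 4.12 (cv2) and the standard library are available. Lean on these libraries where they do the work, as an engineer would, in place of code of your own. Each camera call takes 0.05 s, during which the arm holds its last target.

### The job

Get the antenna matching unit ready to be looked into: first, with its cover still shut, lay the inspection lamp flat in the sloping cradle, between its cheeks, with the lens end at the low end towards the unit, and let go of it. Then lift the unit's hinged cover by its handle until the cover is in line with the needle on the side quadrant, and finish while still holding it steady there; do not let go. Leave the needle as it is set and the other things on the table where they are.

Things in the scene. Friction and masses are not known exactly. Their poses are not given: they have to be found in the camera images.
- lamp_center (a point): Centre (half-way up) of the inspection lamp: a loose black bar, 120 mm long x 32 wide x 26 high, 0.1 to 0.2 kg, lying flat on the table. Axes: y along its length, x across its width, z up. The lens, in a silver end cap, is at its -y end; a grey switch pad is on top near the +y end.
- lamp_lens (a point): Centre of the lamp's lens end face, 60 mm from its centre along the lamp's -y.
- cradle: Open aluminium lamp cradle on a fixed post beside the case, 122 mm above the table, sloping 0.3 rad down to the case. Origin: centre of the upper face of its 136 mm long floor, on which the lamp lies (lamp centre then 13 mm above it). Axes: z normal to the floor, y along it uphill (-y is the low end), x across. Its middle 92 mm is only 28 wide, with nothing beside it: room for fingers.
- cradle_low (a point): Low end of the cradle's floor, 68 mm from its centre along -y, at the foot of a lip 8 mm high that crosses it; the high end is open. Over its last 22 mm each end of the cradle is 50 mm wide, with two upright cheeks 12 mm high, 44 mm apart inside. Axes as the cradle's.
- cover (a joint): Angle (rad) of the top cover of the matching unit, a fixed grey case 220 mm deep x 240 wide x 100 high with a silver front: 0 shut, growing as the front edge rises, to 1.6. The cover falls shut when let go. It is a 6 mm plate, 0.4 to 0.65 kg, 220 from hinge to front edge and 240 wide.
- cover_handle (a point): Middle of the cover's handle bar: round, 12 mm dia, 90 long, along y, on two 10 mm posts at its ends; 45 mm above the cover's mid-plane (42 above its top face) and 195 in front of the hinge. Axes turn with the cover: x from its front edge to the hinge, y along bar and hinge, z out of its top.
- cover_hinge (a point): Middle of the cover's hinge axis, at the far top edge of the case, in the cover's mid-plane. The axis runs along y (axes as the handle's) and the cover opens by a positive turn about it.
- needle (a joint): Angle (rad) to which the needle on the quadrant is set, measured like the cover's: the cover is in line with it when the two are equal. The needle stays put on its stiff pivot; leave it as it is set.
- needle_tip (a point): Centre of the round end disc (22 mm dia) of the dark steel needle, 210 mm from the hinge axis, on the white graduated arc at the right-hand (-y) side of the case. The needle pivots on the line of the cover's hinge, 138 mm from the middle of the cover. x points from the tip to the hinge.
- tape: Bystander, to be left alone: black tape roll, 64 dia x 18 (mm). Origin: centre of its underside.
- driver: Bystander, to be left alone: screwdriver with a grey handle, lying on the table, along its x axis, about 200 mm long and 26 thick. Origin: centre of its underside.
- jar: Bystander, to be left alone: small glass jar with steel cap, 56 dia x 70, behind the cradle (mm). Origin: centre of its underside.
- mug: Bystander, to be left alone: white mug, 80 dia x 90 (mm). Origin: centre of its underside.
- bottle: Bystander, to be left alone: green glass bottle, 62 dia x 200 (mm). Origin: centre of its underside.
- headset: Bystander, to be left alone: black headset lying on the table, about 130 x 180, 72 high (mm). Origin: on the table midway between its two ear cups.
Not all that is in view belongs to the job. What is shaped like the part that bears lamp_center but brown is not meant. What is shaped like the part that bears cradle but pink is not meant.

How it is judged:
On the way:
1. the lamp lies in the cradle, lens end low, let go, with the cover still shut (x of lamp_center in the frame of cradle between -0.01 and 0.01 m and y of lamp_center in the frame of cradle between -0.022 and 0.022 m and z of lamp_center in the frame of cradle between 0.009 and 0.017 m and y of lamp_lens in the frame of cradle below -0.03 m and angle between the y axis of lamp_center and the y axis of cradle, either way round below 0.12 rad and angle between the z axis of lamp_center and the z axis of cradle, either way round below 0.12 rad and contact force between the fingers and lamp below 0.1 N and value of joint cover below 0.06 rad and linear speed of lamp below 0.02 m/s), for 0.2 s.
At the end, for the whole second after the job is handed in: The lamp lies flat in the cradle, released (centre within 10 mm of the cradle's middle across it and 22 mm along it, within 0.12 rad of it, lens end low), and the fingers hold the cover still within 0.07 rad (4 degrees) of the needle, with nothing else carrying it (x of lamp_center in the frame of cradle between -0.01 and 0.01 m and y of lamp_center in the frame of cradle between -0.022 and 0.022 m and z of lamp_center in the frame of cradle between 0.009 and 0.017 m and y of lamp_lens in the frame of cradle below -0.03 m and angle between the y axis of lamp_center and the y axis of cradle, either way round below 0.12 rad and angle between the z axis of lamp_center and the z axis of cradle, either way round below 0.12 rad and contact force between the fingers and lamp below 0.1 N and angle between the x axis of cover_handle and the x axis of needle_tip, either way round below 0.07 rad and value of joint cover below 1.2 rad and velocity of joint cover between -0.05 and 0.05 rad/s and contact force between the fingers and cover above 0.5 N and contact force between lamp and cover below 0.1 N); the arm keeps its last pose, push and grip.
It fails at once if a bystander on the table is moved by more than 30 mm (distance of any of tape, driver, jar, mug, bottle, headset from where it was at the start of the episode above 0.03 m).
It fails at once if the needle is shifted (distance of needle_tip from where it was at the start of the episode above 0.008 m).
It also fails if it takes over 54 s, if anything falls off the work surface, if the arm or the gripper's body presses on something with over 40 N, if the wrist force passes 120 N, or if a joint passes its speed limit or range.

## Working session

There is one attempt and no reset: what is moved stays moved. The work goes in short steps, Python scripts to look and compute and a shell command to move; the robot and the scene stay as the last step left them, time stands still between calls to the robot, and variables do not carry over. Pictures are saved under pics/ and viewed, and the job is handed in when it is done.

```bash
ls; mkdir -p pics; python3 - <<'E'
from station import manip
import cv2,numpy as np
s=manip.sense(); print(s['time'],s['tool_pos'],s['tool_rot'],s['finger_gap'],manip.tcp_to_grasp)
for n in['scene','side','wrist']:
    c=manip.read_camera(n); cv2.imwrite(f'pics/{n}0.png',c['img']); print(n,c['mtx'],c['xyz'],c['orientation'])
    np.savez(f'pics/{n}0.npz',**c)
E
```

```text
pics
0.0 [ 0.1229623  -0.48400473  0.23041129] [[ 9.69210470e-01  2.46233194e-01 -5.27781205e-04]
 [ 2.46233759e-01 -9.69208346e-01  2.02911679e-03]
 [-1.18940411e-05 -2.09659879e-03 -9.99997802e-01]] 0.0850360321715624 0.0187
scene [[519.52038162   0.         283.69449903]
 [  0.         519.52038162 211.05940311]
 [  0.           0.           1.        ]] [ 0.99811839 -0.46050434  1.19141906] [[ 0.65161463 -0.64291225  0.40256951]
 [ 0.75854309  0.55456817 -0.34214985]
 [-0.00327991  0.52831617  0.84904138]]
side [[501.56681469   0.         274.45180929]
 [  0.         501.56681469 206.13926656]
 [  0.           0.           1.        ]] [ 0.39517921 -1.26323265  0.86294184] [[ 0.99410703  0.07373402 -0.07946393]
 [-0.10628305  0.51868803 -0.84833168]
 [-0.02133392  0.85177815  0.52346809]]
wrist [[325.1922621    0.         275.70442246]
 [  0.         325.1922621  210.72892676]
 [  0.           0.           1.        ]] [ 0.18604023 -0.46753861  0.37277113] [[ 0.24509186  0.93590558  0.25300342]
 [-0.96949492  0.23743121  0.06087711]
 [-0.00309569 -0.26020601  0.96554816]]
```

View pics/scene0.png

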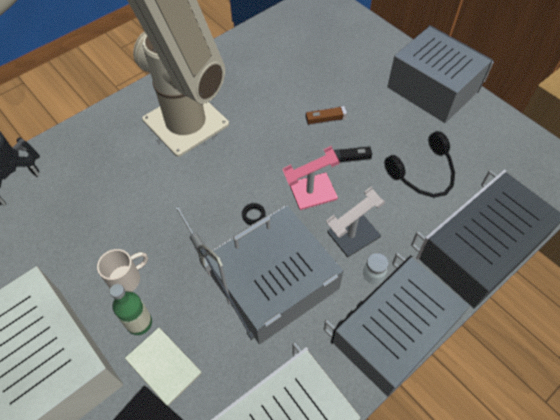

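View pics/side0.png

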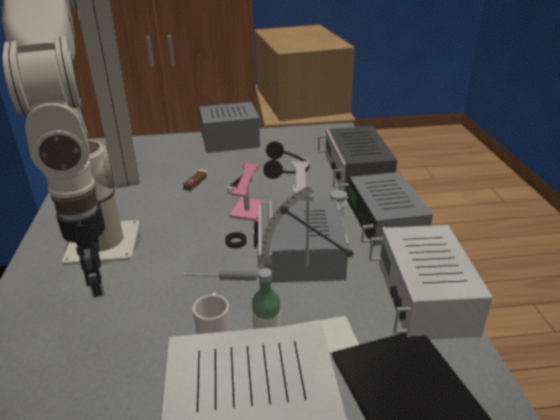

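View pics/wrist0.png

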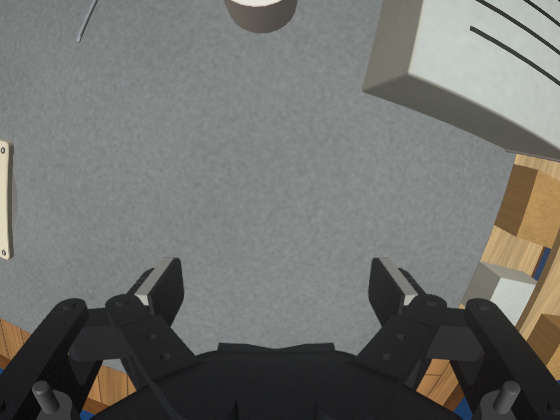

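```bash
cat > h.py <<'E'
import numpy as np,cv2
def load(n): return dict(np.load(f'pics/{n}.npz'))
def cloud(c):
    h,w=c['depth'].shape; v,u=np.mgrid[:h,:w]; d=c['depth']; K=c['mtx']
    P=np.stack([(u-K[0,2])/K[0,0]*d,-(v-K[1,2])/K[1,1]*d,-d],-1)
    W=P@c['orientation'].T+c['xyz']; W[d<=0]=np.nan; return W
def ray(c,u,v):
    K=c['mtx'];r=np.array([(u-K[0,2])/K[0,0],-(v-K[1,2])/K[1,1],-1.]);r=c['orientation']@r
    return c['xyz'],r/np.linalg.norm(r)
def onz(c,u,v,z):
    o,r=ray(c,u,v); return o+r*(z-o[2])/r[2]
def tri(c1,p1,c2,p2):
    o1,r1=ray(c1,*p1);o2,r2=ray(c2,*p2)
    A=np.stack([r1,-r2],1);t=np.linalg.lstsq(A,o2-o1,rcond=None)[0]
    a=o1+t[0]*r1;b=o2+t[1]*r2;return (a+b)/2,np.linalg.norm(a-b)
E
python3 - <<'E'
from h import *
for n,(x0,y0,x1,y1),k in [('scene0',(270,90,430,260),4.6),('scene0',(160,190,400,350),3.3),('side0',(160,140,380,290),3.6)]:
    c=load(n); cr=c['img'][y0:y1,x0:x1]; im=cv2.resize(cr,None,fx=k,fy=k,interpolation=cv2.INTER_CUBIC)[:600,:800]
    import os; i=len(os.listdir('pics')); cv2.imwrite(f'pics/crop{i}.png',im); print(i)
    print(np.mean(c['depth']>0))
E
```

```text
6
0.9961224489795918
7
0.9961224489795918
8
0.9844132653061225
```

View pics/crop6.png

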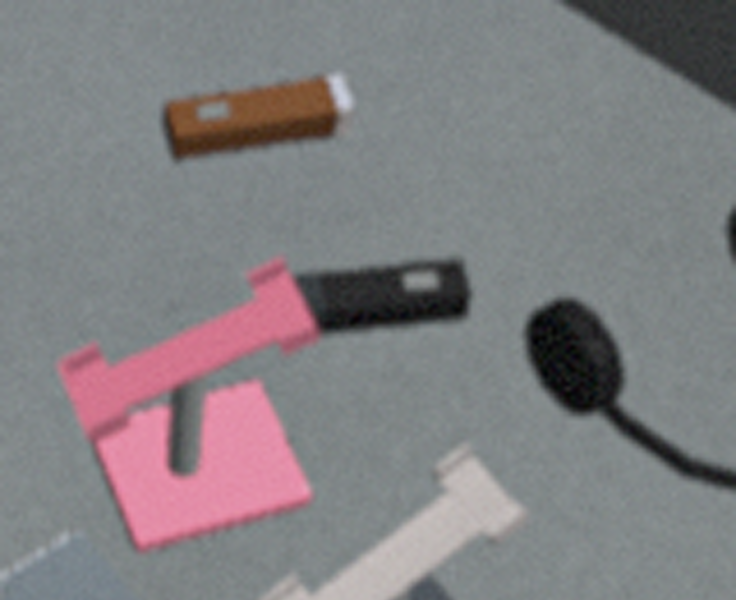

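View pics/crop7.png

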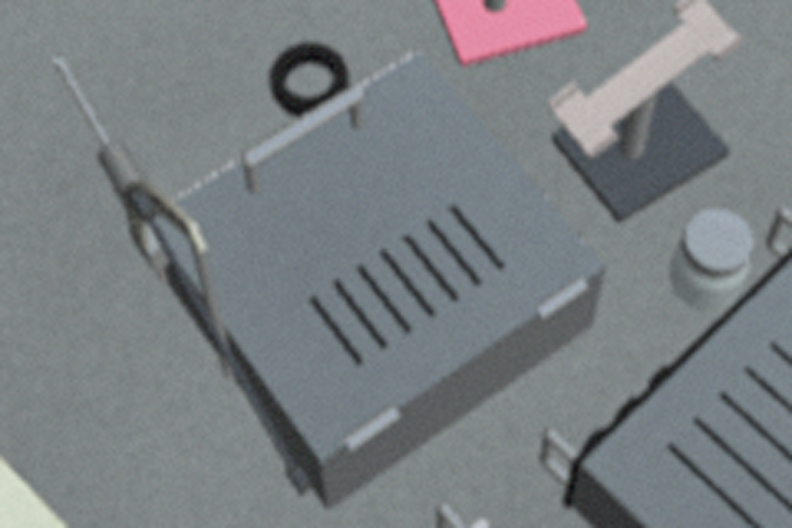

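View pics/crop8.png

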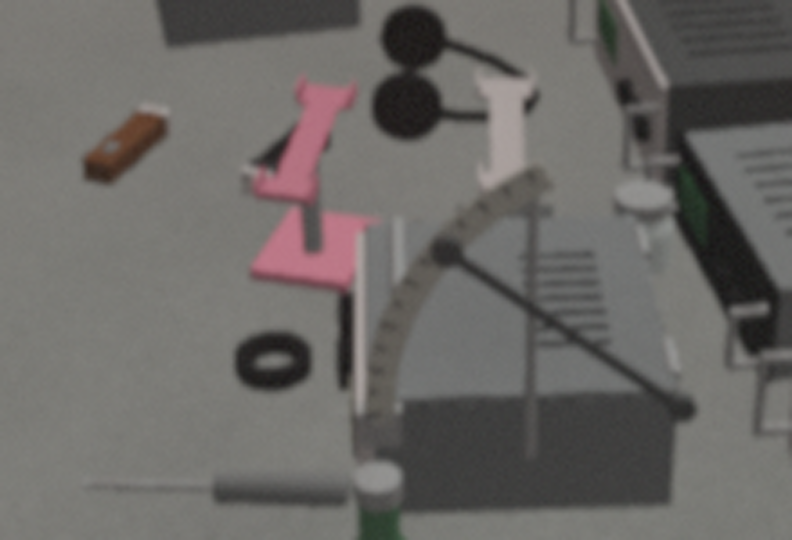

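```bash
python3 - <<'E'
from h import *
np.set_printoptions(precision=4,suppress=True)
c=load('scene0');W=cloud(c)
def p(u,v):print((u,v),W[v,u])
# lamp
for z in(.026,):
    for q in[(335,150),(370,146.5),(371,160),(341,162.5),(361.5,151)]: print(q,onz(c,*q,z),W[int(q[1]),int(q[0])])
s=load('side0');Ws=cloud(s)
print('side lens',onz(s,160+248/3.6,140+172/3.6,.013),Ws[188,229])
print('table',W[60,250],Ws[300,100])
# masks
hsv=cv2.cvtColor(c['img'],cv2.COLOR_BGR2HSV)
print('cradle colours',hsv[212,360],hsv[200,375],hsv[225,340])
for q in[(360,212),(375,200),(340,225),(350,220)]:p(*q)
print('pink')
for q in[(290,170),(312,165),(333,158)]:p(*q)
# case top
for q in[(240,330),(300,220),(330,270),(250,270)]:p(*q)
E
```

```text
(335, 150) [0.3856 0.2534 0.026 ] [0.3851 0.2539 0.0251]
(370, 146.5) [0.4418 0.3379 0.026 ] [ 0.4266  0.3592 -0.0031]
(371, 160) [0.4776 0.3053 0.026 ] [ 0.4657  0.3229 -0.0008]
(341, 162.5) [0.4288 0.2353 0.026 ] [0.4166 0.25   0.0035]
(361.5, 151) [0.4375 0.3079 0.026 ] [0.438  0.3049 0.0289]
side lens [0.3811 0.2569 0.013 ] [0.3816 0.2375 0.0229]
table [-0.0785  0.3135  0.0067] [ 0.0377 -0.2574  0.001 ]
cradle colours [175   8 188] [  3  16 186] [175   8 188]
(360, 212) [0.6137 0.1085 0.122 ]
(375, 200) [0.62   0.1501 0.1408]
(340, 225) [0.6029 0.0537 0.107 ]
(350, 220) [0.6124 0.0767 0.1173]
pink
(290, 170) [0.3978 0.072  0.1035]
(312, 165) [0.4322 0.1169 0.1206]
(333, 158) [0.4612 0.1614 0.1406]
(240, 330) [ 0.6175 -0.2747  0.0014]
(300, 220) [ 0.4822  0.0351 -0.0019]
(330, 270) [ 0.6746 -0.0473  0.1083]
(250, 270) [ 0.5531 -0.1852  0.1039]
```

The lamp candidates in the scene picture are the black bar at (350,154) and the brown bar at (325,115). The black one is meant, since brown is excluded. The cradle candidates are the aluminium one at (358,212) and the pink one at (312,165). The aluminium one is meant: it stands beside the case with the jar behind it, and pink is excluded. Next I move the wrist camera over the lamp.

```bash
python3 -m pendant '[{"tx":120,"ty":340,"tz":70,"rz":16},{"tx":120,"ty":340,"tz":70,"rz":16},{"tx":120,"ty":340,"tz":70,"rz":16},{"tx":120,"ty":340,"tz":70,"rz":16},{"tx":120,"ty":340,"tz":70,"rz":16},{"tx":120,"ty":340,"tz":70,"rz":16},{"tx":120,"ty":340,"tz":70,"rz":16},{"tx":120,"ty":340,"tz":70,"rz":16}]'
python3 -m pendant '[{"tx":130,"ty":380,"tz":20,"rz":16},{"tx":130,"ty":380,"tz":20,"rz":16},{"tx":130,"ty":380,"tz":20,"rz":16},{"tx":130,"ty":380,"tz":20,"rz":16},{"tx":130,"ty":380,"tz":20,"rz":16},{"tx":130,"ty":380,"tz":20,"rz":16},{"tx":130,"ty":380,"tz":20,"rz":16},{"tx":130,"ty":380,"tz":20,"rz":16}]'
python3 - <<'E'
from station import manip
import cv2,numpy as np
s=manip.sense(); print(s['time'],s['tool_pos'],s['tool_rot'],s['joints'])
for n in['wrist']:
    c=manip.read_camera(n); cv2.imwrite(f'pics/{n}1.png',c['img'])
    np.savez(f'pics/{n}1.npz',**c)
E
```

```text
0.15 [ 0.1230077  -0.48412243  0.23061414] [[ 9.69201555e-01  2.46268510e-01 -4.08323040e-04]
 [ 2.46268848e-01 -9.69200267e-01  1.58038776e-03]
 [-6.54705951e-06 -1.63227152e-03 -9.99998668e-01]] [-1.32197375e+00  2.41228465e-01  4.00996079e-03  1.33521010e+00
 -6.55695281e-06  1.57079027e+00]invalid input
invalid input
```

```bash
python3 -m pendant '[{"rx":0,"ry":0,"rz":16,"tx":120,"ty":340,"tz":70,"fingers":0},{"rx":0,"ry":0,"rz":16,"tx":120,"ty":340,"tz":70,"fingers":0},{"rx":0,"ry":0,"rz":16,"tx":120,"ty":340,"tz":70,"fingers":0},{"rx":0,"ry":0,"rz":16,"tx":120,"ty":340,"tz":70,"fingers":0},{"rx":0,"ry":0,"rz":16,"tx":120,"ty":340,"tz":70,"fingers":0},{"rx":0,"ry":0,"rz":16,"tx":120,"ty":340,"tz":70,"fingers":0},{"rx":0,"ry":0,"rz":16,"tx":120,"ty":340,"tz":70,"fingers":0},{"rx":0,"ry":0,"rz":16,"tx":120,"ty":340,"tz":70,"fingers":0}]'
```

```text
time: 1.0
tool_pos: [0.2437, -0.1415, 0.3023]
tool_rot: [[0.861, 0.508, 0.002], [0.508, -0.861, -0.0], [0.002, 0.001, -1.0]]
ft_force: [-0.3, 0.2, 0.5]
finger_gap: 0.0858
```

```bash
python3 -m pendant '[{"rx":0,"ry":0,"rz":16,"tx":130,"ty":380,"tz":20,"fingers":0},{"rx":0,"ry":0,"rz":16,"tx":130,"ty":380,"tz":20,"fingers":0},{"rx":0,"ry":0,"rz":16,"tx":130,"ty":380,"tz":20,"fingers":0},{"rx":0,"ry":0,"rz":16,"tx":130,"ty":380,"tz":20,"fingers":0},{"rx":0,"ry":0,"rz":16,"tx":130,"ty":380,"tz":20,"fingers":0},{"rx":0,"ry":0,"rz":16,"tx":130,"ty":380,"tz":20,"fingers":0},{"rx":0,"ry":0,"rz":16,"tx":130,"ty":380,"tz":20,"fingers":0},{"rx":0,"ry":0,"rz":16,"tx":130,"ty":380,"tz":20,"fingers":0}]'
cat > snap.py <<'E'
import sys
from station import manip
import cv2,numpy as np
tag=sys.argv[1]
for n in sys.argv[2:]:
    c=manip.read_camera(n); cv2.imwrite(f'pics/{n}{tag}.png',c['img']); np.savez(f'pics/{n}{tag}.npz',**c)
s=manip.sense(); np.set_printoptions(precision=4,suppress=True); print(s['time'],s['tool_pos'],s['tool_rot'],s['joints'],s['ft_force'],s['finger_gap'])
E
python3 snap.py 1 wrist scene side
```

```text
time: 1.8
tool_pos: [0.3724, 0.2357, 0.3212]
tool_rot: [[0.691, 0.723, 0.0], [0.723, -0.691, -0.0], [0.0, 0.0, -1.0]]
ft_force: [0.6, -1.0, 0.7]
finger_gap: 0.0852
1.95 [0.3726 0.2357 0.3198] [[ 0.6882  0.7255 -0.0021]
 [ 0.7255 -0.6882 -0.0013]
 [-0.0024 -0.0006 -1.    ]] [ 0.564   0.1025  0.065   1.5358 -0.      2.8939] [ 0.4485 -1.1217  0.0626] 0.08554401711422523
```

View pics/wrist1.png

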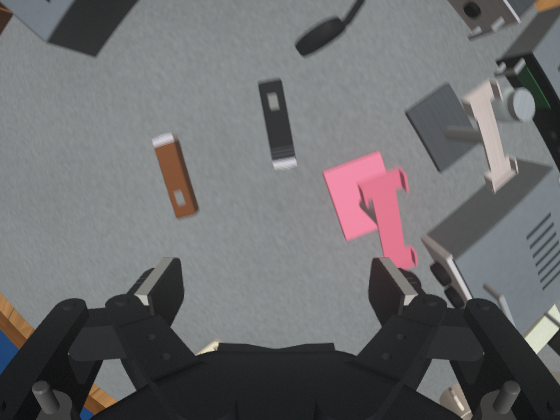

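```bash
cat >> h.py <<'E'
def fray(c,u,v):
    K=c['mtx'];x=(u-K[0,2])/K[0,0];y=(v-K[1,2])/K[1,1];t=np.hypot(x,y)
    s=np.sinc(t/np.pi); r=np.array([x*s,-y*s,-np.cos(t)]);return c['xyz'],c['orientation']@r
def fonz(c,u,v,z):
    o,r=fray(c,u,v);return o+r*(z-o[2])/r[2]
def fcloud(c):
    h,w=c['depth'].shape;v,u=np.mgrid[:h,:w];K=c['mtx'];d=c['depth']
    x=(u-K[0,2])/K[0,0];y=(v-K[1,2])/K[1,1];t=np.hypot(x,y);k=np.sinc(t/np.pi)/np.cos(t)
    P=np.stack([x*k*d,-y*k*d,-d],-1);W=P@c['orientation'].T+c['xyz'];W[d<=0]=np.nan;return W
E
python3 - <<'E'
from h import *
np.set_printoptions(precision=4,suppress=True)
c=load('wrist1');W=fcloud(c)
print(W[210,225],W[120,278],W[163,285],W[150,490],W[95,482],W[178,500])
# lamp mask: height 0.018-0.034 region
m=np.zeros(W.shape[:2],bool);sub=W[60:190,240:310];
mm=(sub[...,2]>.018)&(sub[...,2]<.04);m[60:190,240:310]=mm
m=cv2.morphologyEx(m.astype(np.uint8),cv2.MORPH_OPEN,np.ones((3,3)))
P=W[m>0];P=P[:,:2];r=cv2.minAreaRect((P*1000).astype(np.float32));print(len(P),r, P.mean(0),W[m>0][:,2].mean())
for q in[(260,82),(280,79),(274,168),(297,166),(285,164),(272,101)]:print(q,fonz(c,*q,.026))
x0,y0=240,60;im=cv2.resize(c['img'][60:190,230:320],None,fx=4.5,fy=4.5,interpolation=cv2.INTER_CUBIC);cv2.imwrite('pics/lampcrop.png',im)
E
```

```text
[ 0.2766  0.247  -0.0013] [0.4241 0.2872 0.0255] [0.3907 0.2385 0.0247] [0.5981 0.0898 0.1179] [0.6185 0.1579 0.1398] [0.5983 0.0386 0.1013]
2108 ((418.8200988769531, 281.826171875), (121.58841705322266, 32.61817169189453), 56.49979019165039) [0.4192 0.2821] 0.025579171784126633
(260, 82) [0.4425 0.3409 0.026 ]
(280, 79) [0.4644 0.3255 0.026 ]
(274, 168) [0.3753 0.244  0.026 ]
(297, 166) [0.3997 0.2245 0.026 ]
(285, 164) [0.3898 0.2377 0.026 ]
(272, 101) [0.436  0.3112 0.026 ]
```

View pics/lampcrop.png

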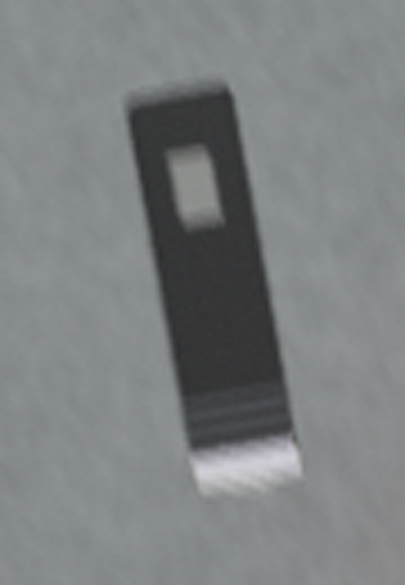

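The enlarged crop confirms the choice: a black bar with a grey switch pad at the top and the silver lens cap at the bottom, wrist pixel (285,164). From depth, its centre is (0.419, 0.282) and its axis points at 56.5°. Next I measure the cradle, cover and needle.

```bash
python3 - <<'E'
from h import *
np.set_printoptions(precision=4,suppress=True)
A=[]
for n,f,box in[('scene1',cloud,(325,185,390,245)),('wrist1',fcloud,(460,75,525,200)),('side1',cloud,(285,155,315,200))]:
    c=load(n);W=f(c);h=cv2.cvtColor(c['img'],cv2.COLOR_BGR2HSV)
    m=np.zeros(W.shape[:2],bool);x0,y0,x1,y1=box
    m[y0:y1,x0:x1]=((h[...,1]<45)&(h[...,2]>140)&(W[...,2]>.08)&(W[...,2]<.18)&(W[...,0]<.68)&(W[...,0]>.55))[y0:y1,x0:x1]
    P=W[m];print(n,len(P))
    if len(P)<50:continue
    # ransac-ish plane
    Q=P.copy()
    for _ in range(8):
        ce=Q.mean(0);nn=np.linalg.svd(Q-ce)[2][2];nn*=np.sign(nn[2]);d=(P-ce)@nn;Q=P[np.abs(d)<.003]
    print(' n',nn,'slope',np.arccos(nn[2]),'inl',len(Q))
    y=np.array([0,0,1])-nn*nn[2];y/=np.linalg.norm(y);x=np.cross(y,nn)
    # refine axis by mid-section 2D min area rect
    uv=np.stack([(Q-ce)@x,(Q-ce)@y],1);r=cv2.minAreaRect((uv*1000).astype(np.float32));print(' rect',r)
    cen=ce+x*r[0][0]/1000+y*r[0][1]/1000;print(' cen',cen,'yaxis',y,'yaw',np.degrees(np.arctan2(y[1],y[0])))
E
python3 - <<'E'
from h import *
c=load('scene1')
cv2.imwrite('pics/cr1.png',cv2.resize(c['img'][180:260,315:400],None,fx=6,fy=6,interpolation=cv2.INTER_CUBIC))
c=load('wrist1')
cv2.imwrite('pics/cr2.png',cv2.resize(c['img'][60:210,400:560],None,fx=4,fy=4,interpolation=cv2.INTER_CUBIC))
E
```

```text
scene1 823
 n [-0.0567 -0.2941  0.9541] slope 0.30416937534126076 inl 567
 rect ((1.3033008575439453, 0.12929534912109375), (49.76108169555664, 135.42576599121094), 3.7150983810424805)
 cen [0.6083 0.0994 0.1225] yaxis [0.1807 0.9368 0.2995] yaw 79.0824334651542
wrist1 1998
 n [-0.0345 -0.2919  0.9558] slope 0.29829578884954583 inl 1792
 rect ((-0.6220951080322266, -6.390617370605469), (138.84051513671875, 45.453922271728516), 89.06584167480469)
 cen [0.6069 0.0997 0.1212] yaxis [0.1123 0.9492 0.2939] yaw 83.25038025862347
side1 291
 n [ 0.0011 -0.3011  0.9536] slope 0.30589881745745345 inl 215
 rect ((0.17888355255126953, -4.600440979003906), (127.93915557861328, 38.451595306396484), 82.19495391845703)
 cen [0.6062 0.1039 0.1233] yaxis [-0.0036  0.9536  0.3012] yaw 90.2166989856958
```

View pics/cr1.png

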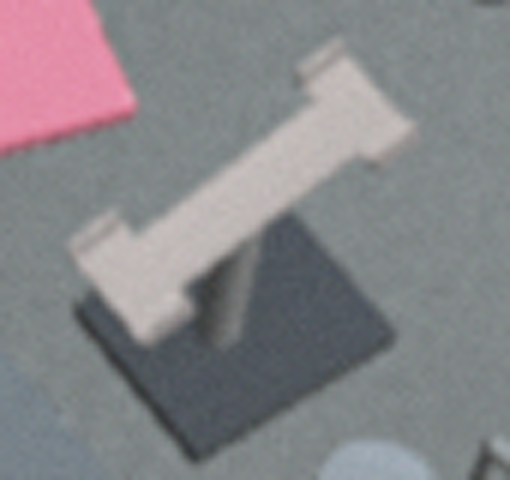

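View pics/cr2.png

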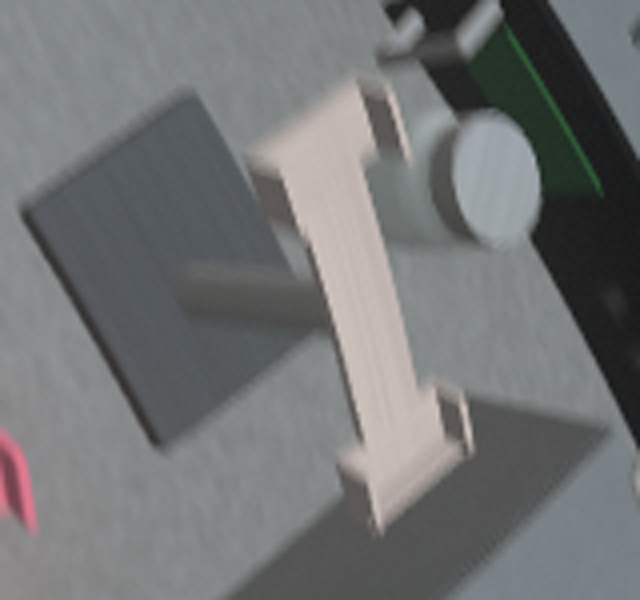

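```bash
python3 - <<'E'
from h import *
np.set_printoptions(precision=4,suppress=True)
# cradle mid strip
y=np.array([np.cos(np.radians(82.5))*np.cos(.3),np.sin(np.radians(82.5))*np.cos(.3),np.sin(.3)]);x=np.array([y[1],-y[0],0]);x/=np.linalg.norm(x);z=np.cross(x,y)
O=np.array([.607,.1,.122])
for n,f,box in[('scene1',cloud,(325,185,390,245)),('wrist1',fcloud,(460,75,525,200))]:
    c=load(n);W=f(c);h=cv2.cvtColor(c['img'],cv2.COLOR_BGR2HSV)
    m=np.zeros(W.shape[:2],bool);x0,y0,x1,y1=box
    m[y0:y1,x0:x1]=((h[...,1]<45)&(h[...,2]>140)&(W[...,2]>.08)&(W[...,2]<.18)&(W[...,0]<.68)&(W[...,0]>.55))[y0:y1,x0:x1]
    P=(W[m]-O);L=np.stack([P@x,P@y,P@z],1)*1000
    for a,b in[(-40,-20),(-20,0),(0,20),(20,40)]:
        k=(L[:,1]>a)&(L[:,1]<b)&(abs(L[:,2])<5);print(n,a,b,k.sum(),np.percentile(L[k,0],[3,97]),np.median(L[k,2]))
# cover top
c=load('scene0');W=cloud(c)
m=(W[...,2]>.085)&(W[...,2]<.125);mm=np.zeros_like(m);mm[200:345,180:345]=m[200:345,180:345]
mm=cv2.morphologyEx(mm.astype(np.uint8),cv2.MORPH_OPEN,np.ones((5,5)))
nl,lab,st,_=cv2.connectedComponentsWithStats(mm);print(st)
i=1+np.argmax(st[1:,4]);P=W[lab==i];print('top z',np.median(P[:,2]));r=cv2.minAreaRect((P[:,:2]*1000).astype(np.float32));print(r,cv2.boxPoints(r))
cnt=max(cv2.findContours((lab==i).astype(np.uint8),0,2)[0],key=cv2.contourArea);ap=cv2.approxPolyDP(cnt,5,True)[:,0];print(ap.tolist(),[onz(c,*a,.106) for a in ap])
# handle
for q in[(248,158),(362,92),(305,125)]:
    u,v=160+q[0]/3.3,190+q[1]/3.3;print(q,onz(c,u,v,.15),W[int(v),int(u)])
E
```

```text
scene1 -40 -20 88 [-12.7747  14.3982] 0.6836014055810196
scene1 -20 0 89 [-12.8354  14.3296] 0.51105298660337
scene1 0 20 85 [-12.3619  13.528 ] 0.3117262516391815
scene1 20 40 88 [-13.8346  14.1619] 0.3484488639379674
wrist1 -40 -20 194 [-13.5592  12.1689] -0.5671012024778159
wrist1 -20 0 217 [-13.6877  12.8184] -0.6300266821329169
wrist1 0 20 227 [-13.5496  12.6776] -0.6418252595087821
wrist1 20 40 253 [-13.5991  12.0399] -0.5577556374388711
[[     0      0    560    420 226076]
 [   215    207    127    124   8723]
 [   328    218     17     18    249]
 [   213    264      5      5     25]
 [   335    323     10     16    127]]
top z 0.10623416444171618
((572.6810913085938, -137.36636352539062), (246.96109008789062, 235.50982666015625), 84.96098327636719) [[ 444.5355 -250.0268]
 [ 679.1351 -270.7126]
 [ 700.8267  -24.706 ]
 [ 466.2271   -4.0202]]
[[288, 207], [237, 246], [228, 240], [215, 248], [228, 293], [255, 330], [341, 275]] [array([ 0.4815, -0.0073,  0.106 ]), array([ 0.4852, -0.17  ,  0.106 ]), array([ 0.4584, -0.1763,  0.106 ]), array([ 0.4555, -0.2126,  0.106 ]), array([ 0.566 , -0.2586,  0.106 ]), array([ 0.672 , -0.2666,  0.106 ]), array([ 0.6995, -0.0361,  0.106 ])]
(248, 158) [ 0.4866 -0.172   0.15  ] [ 0.4867 -0.1721  0.1544]
(362, 92) [ 0.4972 -0.0779  0.15  ] [ 0.4952 -0.0783  0.1519]
(305, 125) [ 0.4918 -0.1255  0.15  ] [ 0.4909 -0.1258  0.1531]
```

```bash
python3 - <<'E'
from h import *
np.set_printoptions(precision=4,suppress=True)
yc=np.array([np.cos(np.radians(83.4)),np.sin(np.radians(83.4)),0]);xc=np.array([yc[1],-yc[0],0])
H=np.array([.686,-.149,.103])
N=H-.138*yc
for n in['side0','side1']:
    s=load(n);g=cv2.cvtColor(s['img'],cv2.COLOR_BGR2GRAY)
    W=cloud(s)
    for q in[(283.6,209.4),(349.7,253.3)]:
        o,r=ray(s,*q);P=o+r*((N-o)@yc)/(r@yc);d=P-N;a=-d@xc;print(q,P,'r',np.hypot(a,d[2]),'ang',np.arctan2(d[2],a),W[int(round(q[1])),int(round(q[0]))])
s=load('side1');cv2.imwrite('pics/nd.png',cv2.resize(s['img'][190:275,255:365],None,fx=7,fy=7,interpolation=cv2.INTER_CUBIC))
E
```

```text
(283.6, 209.4) [ 0.5099 -0.2675  0.2377] r 0.2101504313998322 ang 0.6956089419344713 [ 0.5102 -0.2733  0.2423]
(349.7, 253.3) [ 0.6716 -0.2862  0.1065] r 0.0037390076913060228 ang 1.9614796153336806 [ 0.6721 -0.2868  0.1077]
(283.6, 209.4) [ 0.5099 -0.2675  0.2377] r 0.2101504313998322 ang 0.6956089419344713 [ 0.5103 -0.2721  0.2416]
(349.7, 253.3) [ 0.6716 -0.2862  0.1065] r 0.0037390076913060228 ang 1.9614796153336806 [ 0.6729 -0.2841  0.1057]
```

View pics/nd.png

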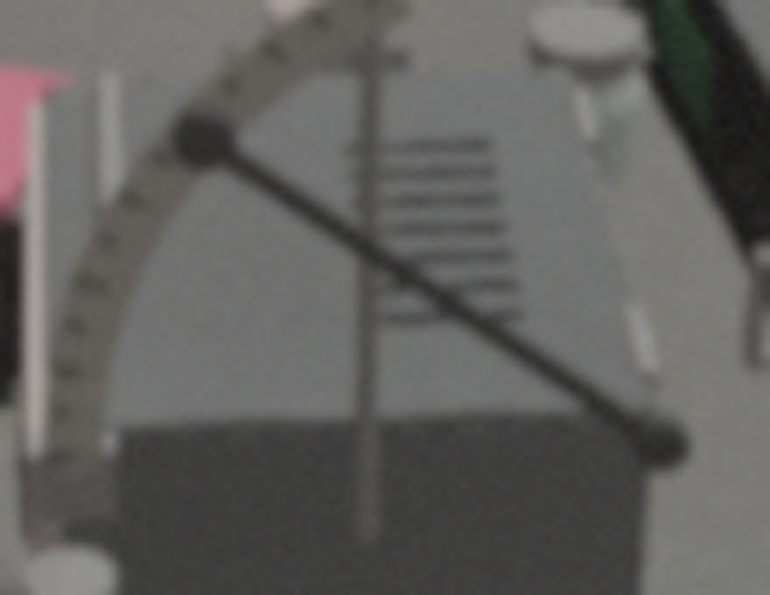

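```bash
python3 -m pendant '[{"rx":0,"ry":0,"rz":10.3,"tx":46,"ty":47,"tz":-50,"fingers":0},{"rx":0,"ry":0,"rz":10.3,"tx":46,"ty":47,"tz":-90,"fingers":0},{"rx":0,"ry":0,"rz":10.3,"tx":46,"ty":47,"tz":-140,"fingers":0},{"rx":0,"ry":0,"rz":10.3,"tx":46,"ty":47,"tz":-190,"fingers":0},{"rx":0,"ry":0,"rz":10.3,"tx":46,"ty":47,"tz":-230,"fingers":0},{"rx":0,"ry":0,"rz":10.3,"tx":46,"ty":47,"tz":-245,"fingers":0},{"rx":0,"ry":0,"rz":10.3,"tx":46,"ty":47,"tz":-251,"fingers":0},{"rx":0,"ry":0,"rz":10.3,"tx":46,"ty":47,"tz":-251,"fingers":0}]'
python3 snap.py 2 wrist
```

```text
time: 2.75
tool_pos: [0.4182, 0.2793, 0.0701]
tool_rot: [[0.552, 0.834, -0.001], [0.834, -0.552, -0.001], [-0.001, -0.0, -1.0]]
ft_force: [0.1, -0.1, -0.1]
finger_gap: 0.0856
2.8 [0.4192 0.2802 0.0714] [[ 0.5519  0.8339  0.0013]
 [ 0.8339 -0.5519  0.0008]
 [ 0.0014  0.0007 -1.    ]] [ 0.5892  0.3775 -0.2491  0.9427 -0.0001  2.7447] [0.4227 0.3459 0.4063] 0.08539907818602553
```

View pics/wrist2.png

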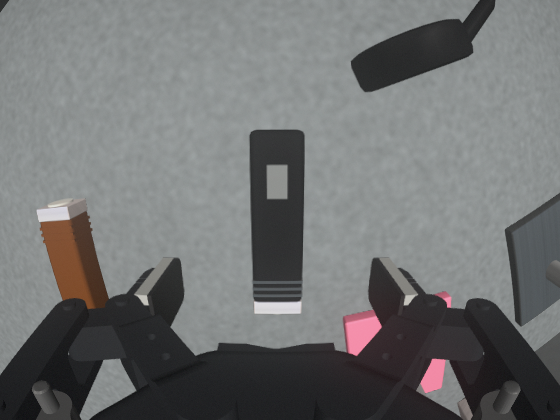

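The lamp is centred between the jaws and aligned with them: it spans columns 250-305 and lies upright in the picture. I descend and grip.

```bash
python3 -m pendant '[{"rx":0,"ry":0,"rz":0,"tx":0,"ty":1,"tz":-35,"fingers":0},{"rx":0,"ry":0,"rz":0,"tx":0,"ty":1,"tz":-60,"fingers":0},{"rx":0,"ry":0,"rz":0,"tx":0,"ty":1,"tz":-67,"fingers":0},{"rx":0,"ry":0,"rz":0,"tx":0,"ty":1,"tz":-67,"fingers":170},{"rx":0,"ry":0,"rz":0,"tx":0,"ty":1,"tz":-67,"fingers":255},{"rx":0,"ry":0,"rz":0,"tx":0,"ty":1,"tz":-67,"fingers":255},{"rx":0,"ry":0,"rz":0,"tx":0,"ty":1,"tz":-67,"fingers":255},{"rx":0,"ry":0,"rz":0,"tx":0,"ty":1,"tz":-67,"fingers":255}]' 40
python3 snap.py 3 wrist
```

```text
time: 3.6
tool_pos: [0.4197, 0.2822, 0.0048]
tool_rot: [[0.551, 0.834, 0.003], [0.834, -0.551, 0.002], [0.003, 0.001, -1.0]]
ft_force: [0.4, -0.9, 5.9]
finger_gap: 0.0311
3.65 [0.4198 0.2822 0.0049] [[ 0.5511  0.8344  0.003 ]
 [ 0.8344 -0.5511  0.0018]
 [ 0.0032  0.0015 -1.    ]] [ 0.592   0.4673 -0.319   0.781  -0.0001  2.7465] [ 0.0333 -0.6706  5.7525] 0.030989702184528005
```

View pics/wrist3.png

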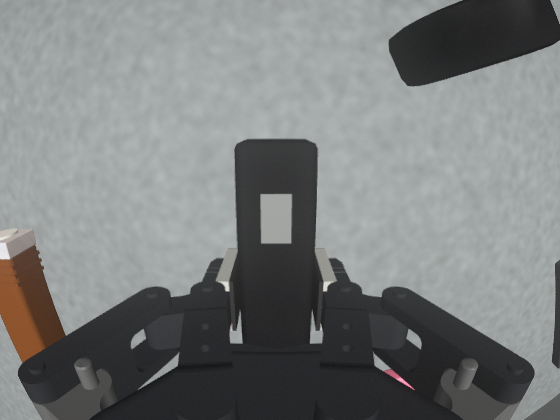

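```bash
python3 -m pendant '[{"rx":0,"ry":0,"rz":0,"tx":0,"ty":0,"tz":20,"fingers":255},{"rx":0,"ry":0,"rz":0,"tx":0,"ty":0,"tz":60,"fingers":255},{"rx":0,"ry":0,"rz":0,"tx":0,"ty":0,"tz":105,"fingers":255},{"rx":0,"ry":0,"rz":0,"tx":0,"ty":0,"tz":150,"fingers":255},{"rx":0,"ry":0,"rz":0,"tx":0,"ty":0,"tz":195,"fingers":255},{"rx":0,"ry":0,"rz":0,"tx":0,"ty":0,"tz":230,"fingers":255},{"rx":0,"ry":0,"rz":0,"tx":0,"ty":0,"tz":240,"fingers":255},{"rx":0,"ry":0,"rz":0,"tx":0,"ty":0,"tz":240,"fingers":255}]'
python3 snap.py 4 wrist
cat > tgt.py <<'E'
import numpy as np
from scipy.spatial.transform import Rotation as Ro
from station import manip
np.set_printoptions(precision=4,suppress=True)
a=np.radians(82.5);y=np.array([np.cos(a)*np.cos(.3),np.sin(a)*np.cos(.3),np.sin(.3)]);x=np.array([np.sin(a),-np.cos(a),0]);z=np.cross(x,y)
O=np.array([.607,.1,.122])
RT=np.stack([y,np.cross(-z,y),-z],1)
s=manip.sense();R=s['tool_rot'];p=np.array(s['tool_pos'])
def to(P):
    return (P-p)*1000,np.degrees(Ro.from_matrix(RT@R.T).as_rotvec())
if __name__=='__main__':
    for up in(.08,.03,.0145):print(up,*to(O+(up-.0081)*z-.003*y))
    print(z)
E
python3 tgt.py
```

```text
time: 4.45
tool_pos: [0.4192, 0.2819, 0.2449]
tool_rot: [[0.551, 0.834, 0.003], [0.834, -0.551, 0.002], [0.004, 0.002, -1.0]]
ft_force: [-0.4, 0.2, -2.0]
finger_gap: 0.0316
4.5 [0.4183 0.2813 0.2428] [[ 0.5511  0.8344  0.    ]
 [ 0.8344 -0.5511  0.0001]
 [ 0.0001 -0.     -1.    ]] [0.592  0.244  0.0394 1.3662 0.     2.7465] [-0.9108 -0.1089 -1.7652] 0.031187007705687105
0.08 [ 185.6011 -205.2063  -53.0211] [16.2373 -6.0636 25.7477]
0.03 [ 187.5297 -190.5567 -100.7879] [16.2373 -6.0636 25.7477]
0.0145 [ 188.1276 -186.0154 -115.5956] [16.2373 -6.0636 25.7477]
[-0.0386 -0.293   0.9553]
```

View pics/wrist4.png

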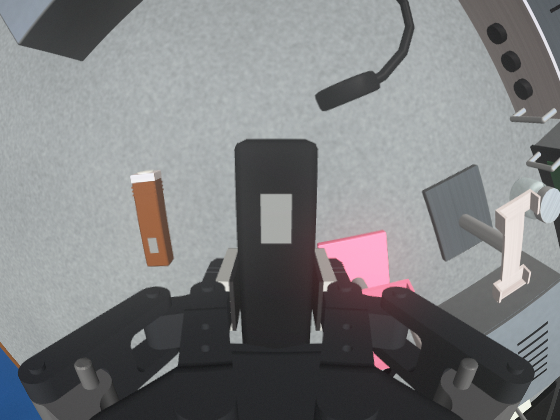

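The lamp is held squarely, with the switch pad at (276,218) as before. I carry it to above the aluminium cradle and tilt it.

```bash
python3 -m pendant '[{"rx":2,"ry":-1,"rz":5,"tx":30,"ty":-33,"tz":0,"fingers":255},{"rx":5,"ry":-2,"rz":9,"tx":62,"ty":-68,"tz":0,"fingers":255},{"rx":8,"ry":-3,"rz":14,"tx":95,"ty":-105,"tz":0,"fingers":255},{"rx":12,"ry":-4.5,"rz":19,"tx":128,"ty":-141,"tz":0,"fingers":255},{"rx":16.2,"ry":-6.1,"rz":25.7,"tx":160,"ty":-176,"tz":0,"fingers":255},{"rx":16.2,"ry":-6.1,"rz":25.7,"tx":186,"ty":-205,"tz":-20,"fingers":255},{"rx":16.2,"ry":-6.1,"rz":25.7,"tx":186,"ty":-205,"tz":-53,"fingers":255},{"rx":16.2,"ry":-6.1,"rz":25.7,"tx":186,"ty":-205,"tz":-53,"fingers":255}]'
python3 snap.py 5 wrist scene side; python3 tgt.py
```

```text
time: 5.3
tool_pos: [0.5998, 0.0746, 0.1812]
tool_rot: [[0.133, 0.991, 0.024], [0.947, -0.134, 0.292], [0.293, -0.016, -0.956]]
ft_force: [-1.4, 0.5, -2.8]
finger_gap: 0.0313
5.45 [0.6035 0.0772 0.1896] [[ 0.1251  0.9915  0.0369]
 [ 0.9472 -0.1304  0.2929]
 [ 0.2952 -0.0017 -0.9554]] [-0.0197  0.4443  0.1519  1.2459  0.2979  1.687 ] [ 0.3412 -0.0073 -0.9825] 0.03139892171785748
0.08 [ 0.3421 -1.0987  0.1836] [ 0.0067 -0.1001 -0.0047]
0.03 [  2.2707  13.5509 -47.5832] [ 0.0067 -0.1001 -0.0047]
0.0145 [  2.8686  18.0922 -62.3909] [ 0.0067 -0.1001 -0.0047]
[-0.0386 -0.293   0.9553]
```

```bash
python3 - <<'E'
from h import *
c=load('scene5')['img'][140:290,280:440];d=load('side5')['img'][110:250,230:380]
cv2.imwrite('pics/p5.png',np.hstack([cv2.resize(c,(420,394)),cv2.resize(d,(380,394))]))
E
```

```text
(no output)
```

View pics/p5.png

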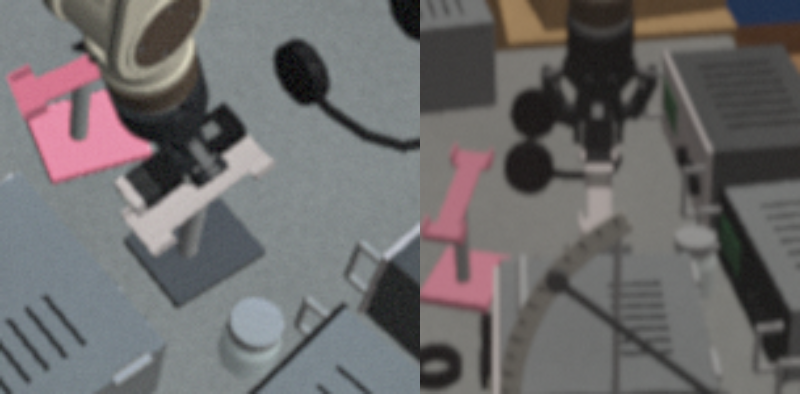

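View pics/wrist5.png

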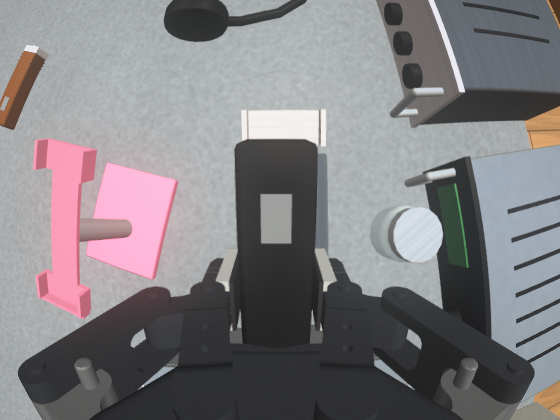

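```bash
python3 - <<'E'
from h import *
from tgt import x,y,z,O
for n,f,b in[('wrist5',fcloud,(235,100,335,142)),('scene5',cloud,(325,185,392,250))]:
    c=load(n);W=f(c);h=cv2.cvtColor(c['img'],cv2.COLOR_BGR2HSV);x0,y0,x1,y1=b
    m=np.zeros(W.shape[:2],bool);m[y0:y1,x0:x1]=((h[...,1]<45)&(h[...,2]>140))[y0:y1,x0:x1]
    P=W[m]-O;L=np.stack([P@x,P@y,P@z],1)*1000;L=L[(abs(L[:,2])<25)&(abs(L[:,0])<40)&(abs(L[:,1])<80)]
    k=abs(L[:,2])<5
    print(n,len(L),k.sum(),np.percentile(L[k],[1,50,99],axis=0).tolist(),'cheek/all',np.percentile(L,[1,99],axis=0).tolist())
E
```

```text
wrist5 2374 2001 [[-22.10105377574156, 49.7437145198898, -1.789575280919333], [0.24219850513026597, 58.81579672400544, -0.2876345206026288], [21.68333488913466, 67.6705274197362, 1.494513335489374]] cheek/all [[-24.811624120998736, 49.26575254179259, -1.7395118237276441], [24.457879321568264, 67.6868969923693, 12.718329239630984]]
scene5 648 566 [[-19.1709975544768, -67.55509339772188, -4.507672641653778], [3.4875942019565915, -9.025264660137655, 0.2994685078525816], [24.650361797159622, 66.70242265427662, 4.780271048890966]] cheek/all [[-20.766384423528024, -70.47041858670374, -4.558492435276229], [26.028574010591615, 66.74315022727731, 14.357167284360298]]
```

```bash
python3 - <<'E'
from h import *
from tgt import x,y,z,O
c=load('wrist5');W=fcloud(c)
P=W[145:240,225:330].reshape(-1,3)-O;L=np.stack([P@x,P@y,P@z],1)*1000
k=(L[:,2]>70)&(L[:,2]<110);L=L[k];print(len(L),np.percentile(L,[1,50,99],axis=0))
t=L[L[:,2]>np.median(L[:,2])-3];
for a,b in[(15,30),(30,45),(45,60)]:
    q=t[(t[:,1]>a)&(t[:,1]<b)];print(a,len(q),np.percentile(q[:,0],[2,98]),np.median(q[:,2]))
E
```

```text
7701 [[-19.573   14.6598  82.1391]
 [ -3.981   33.6222  84.7004]
 [ 11.5458  51.2134  86.4068]]
15 2926 [-19.3271  10.8497] 84.9379112511215
30 3178 [-18.9771  11.0899] 84.62795435920545
45 1421 [-18.8062  11.011 ] 84.50259263421785
```

Both the cradle and the lamp agree with the plan once I allow for the arm still settling when the picture was taken. I lower along the cradle normal.

```bash
python3 -m pendant '[{"rx":0,"ry":0,"rz":0,"tx":0.5,"ty":5,"tz":-18,"fingers":255},{"rx":0,"ry":0,"rz":0,"tx":1.5,"ty":9,"tz":-34,"fingers":255},{"rx":0,"ry":0,"rz":0,"tx":2,"ty":13,"tz":-45,"fingers":255},{"rx":0,"ry":0,"rz":0,"tx":2.5,"ty":15,"tz":-52,"fingers":255},{"rx":0,"ry":0,"rz":0,"tx":3,"ty":16.5,"tz":-57,"fingers":255},{"rx":0,"ry":0,"rz":0,"tx":3,"ty":16.5,"tz":-57,"fingers":255},{"rx":0,"ry":0,"rz":0,"tx":3,"ty":16.5,"tz":-57,"fingers":255},{"rx":0,"ry":0,"rz":0,"tx":3,"ty":16.5,"tz":-57,"fingers":255}]'
python3 snap.py 6 wrist scene; python3 tgt.py;python3 - <<'E'
from h import *
from tgt import x,y,z,O
c=load('wrist6');W=fcloud(c)
P=W[110:240,215:345].reshape(-1,3)-O;L=np.stack([P@x,P@y,P@z],1)*1000
t=L[(L[:,2]>22)&(L[:,2]<40)]
print(np.percentile(t,[1,50,99],axis=0))
f=L[(abs(L[:,2])<6)&(L[:,1]>0)&(abs(L[:,0])<30)];print('floor',len(f),np.percentile(f,[1,50,99],axis=0))
E
```

```text
time: 6.25
tool_pos: [0.6079, 0.0927, 0.1339]
tool_rot: [[0.125, 0.991, 0.041], [0.947, -0.132, 0.292], [0.295, 0.002, -0.955]]
ft_force: [0.1, -0.4, -1.8]
finger_gap: 0.0315
6.35 [0.6078 0.0927 0.1338] [[ 0.1255  0.9913  0.0405]
 [ 0.9472 -0.1318  0.2924]
 [ 0.2952  0.0017 -0.9554]] [0.0066 0.4856 0.0665 1.1074 0.2965 1.716 ] [-0.5426 -0.2717 -1.5547] 0.03112555329236228
0.08 [ -3.9453 -16.5764  56.0361] [0.0299 0.0923 0.076 ]
0.03 [-2.0167 -1.9268  8.2693] [0.0299 0.0923 0.076 ]
0.0145 [-1.4188  2.6146 -6.5384] [0.0299 0.0923 0.076 ]
[-0.0386 -0.293   0.9553]
[[-14.5108  18.902   30.6812]
 [  1.1504  38.6816  33.9525]
 [ 16.5493  56.9558  35.6695]]
floor 2645 [[-22.3211  47.2681  -1.8599]
 [ -1.522   61.4913  -0.2374]
 [ 21.9314  67.9641   4.6839]]
```

View pics/wrist6.png

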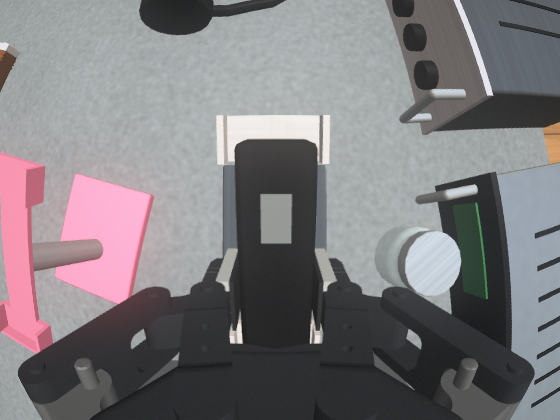

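The lamp lies between the cheeks, about 8 mm above the floor and 1 mm off centre. I lower it until it touches.

```bash
python3 -m pendant '[{"rx":0,"ry":0,"rz":0,"tx":-1,"ty":2,"tz":-4,"fingers":255},{"rx":0,"ry":0,"rz":0,"tx":-1.4,"ty":3,"tz":-7,"fingers":255},{"rx":0,"ry":0,"rz":0,"tx":-1.4,"ty":3,"tz":-8,"fingers":255},{"rx":0,"ry":0,"rz":0,"tx":-1.4,"ty":3,"tz":-8,"fingers":255},{"rx":0,"ry":0,"rz":0,"tx":-1.4,"ty":3,"tz":-8,"fingers":255}]'
python3 snap.py 7 wrist; python3 - <<'E'
from h import *
from tgt import x,y,z,O
c=load('wrist7');W=fcloud(c)
P=W[110:240,215:345].reshape(-1,3)-O;L=np.stack([P@x,P@y,P@z],1)*1000
t=L[(L[:,2]>18)&(L[:,2]<40)]
print(np.percentile(t,[1,50,99],axis=0))
E
```

```text
time: 6.85
tool_pos: [0.6061, 0.0959, 0.126]
tool_rot: [[0.125, 0.991, 0.04], [0.947, -0.132, 0.293], [0.296, 0.001, -0.955]]
ft_force: [-1.6, -1.3, 4.9]
finger_gap: 0.0313
6.9 [0.6061 0.0959 0.126 ] [[ 0.1254  0.9913  0.0402]
 [ 0.947  -0.1317  0.2929]
 [ 0.2956  0.0014 -0.9553]] [0.0118 0.4887 0.05   1.0863 0.2967 1.7213] [-2.0876 -1.3254  5.7886] 0.03125308760455537
[[-16.7108  19.3123  22.3108]
 [ -1.0496  39.1075  25.6335]
 [ 14.3836  57.3736  27.3889]]
```

```bash
python3 -m pendant '[{"rx":0,"ry":0,"rz":0,"tx":0,"ty":0,"tz":0,"fingers":140},{"rx":0,"ry":0,"rz":0,"tx":0,"ty":0,"tz":0,"fingers":110},{"rx":0,"ry":0,"rz":0,"tx":0,"ty":0,"tz":0,"fingers":80},{"rx":0,"ry":0,"rz":0,"tx":0,"ty":0,"tz":0,"fingers":60},{"rx":0,"ry":0,"rz":0,"tx":0,"ty":0,"tz":0,"fingers":60}]'
python3 snap.py 8 wrist; python3 - <<'E'
from h import *
from tgt import x,y,z,O
c=load('wrist8');W=fcloud(c)
P=W[110:240,215:345].reshape(-1,3)-O;L=np.stack([P@x,P@y,P@z],1)*1000
t=L[(L[:,2]>18)&(L[:,2]<40)]
print(np.percentile(t,[1,50,99],axis=0))
E
```

```text
time: 7.4
tool_pos: [0.606, 0.096, 0.1249]
tool_rot: [[0.126, 0.991, 0.039], [0.947, -0.131, 0.292], [0.295, 0.0, -0.955]]
ft_force: [-0.5, -0.4, -0.0]
finger_gap: 0.0652
7.45 [0.606  0.0959 0.125 ] [[ 0.1255  0.9913  0.0392]
 [ 0.9472 -0.1314  0.2925]
 [ 0.2951  0.0005 -0.9555]] [0.0121 0.49   0.0495 1.0856 0.2963 1.7213] [ 0.0655 -0.3817 -0.0123] 0.0655664078325843
[[-16.6648  19.3359  22.475 ]
 [ -1.1288  39.0186  25.6387]
 [ 14.4496  57.1592  27.3304]]
```

View pics/wrist8.png

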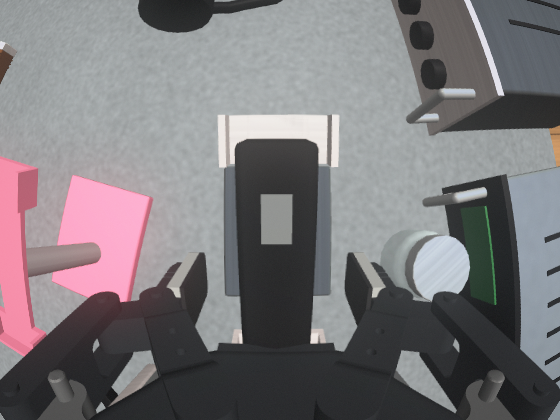

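The lamp was released and did not slide. Its top face is 26 mm above the floor, its upper end is at +57 mm along the cradle, and it is 1 mm off centre. I retreat along the cradle normal and check with the other cameras.

```bash
python3 -m pendant '[{"rx":0,"ry":0,"rz":0,"tx":-0.5,"ty":-4,"tz":13,"fingers":60},{"rx":0,"ry":0,"rz":0,"tx":-1.5,"ty":-12,"tz":38,"fingers":60},{"rx":0,"ry":0,"rz":0,"tx":-3,"ty":-22,"tz":70,"fingers":60},{"rx":0,"ry":0,"rz":0,"tx":-4,"ty":-31,"tz":100,"fingers":60},{"rx":0,"ry":0,"rz":0,"tx":-4,"ty":-31,"tz":100,"fingers":60},{"rx":0,"ry":0,"rz":0,"tx":-4,"ty":-31,"tz":100,"fingers":60}]'
python3 snap.py 9 wrist scene side; python3 - <<'E'
from h import *
from tgt import x,y,z,O
c=load('wrist9');W=fcloud(c)
P=W[110:300,215:345].reshape(-1,3)-O;L=np.stack([P@x,P@y,P@z],1)*1000
t=L[(L[:,2]>20)&(L[:,2]<32)&(abs(L[:,0])<40)&(abs(L[:,1])<80)]
print(np.percentile(t,[1,50,99],axis=0))
c=load('scene9')['img'][140:290,280:440];d=load('side9')['img'][110:250,230:380]
cv2.imwrite('pics/p9.png',np.hstack([cv2.resize(c,(420,394)),cv2.resize(d,(380,394))]))
E
```

```text
time: 8.05
tool_pos: [0.6026, 0.0646, 0.2261]
tool_rot: [[0.125, 0.991, 0.042], [0.947, -0.132, 0.292], [0.295, 0.003, -0.955]]
ft_force: [-0.7, -0.4, -0.4]
finger_gap: 0.0653
8.2 [0.6012 0.0651 0.2236] [[ 0.1259  0.9914  0.0367]
 [ 0.9472 -0.1311  0.2925]
 [ 0.2948 -0.0021 -0.9556]] [-0.04    0.4255  0.2123  1.3315  0.2982  1.6665] [0.4512 1.0538 0.2846] 0.06545838182328445
[[-16.9852 -60.8673  22.8689]
 [ -1.4218   2.8903  25.5739]
 [ 14.416   56.1235  27.248 ]]
```

View pics/wrist9.png

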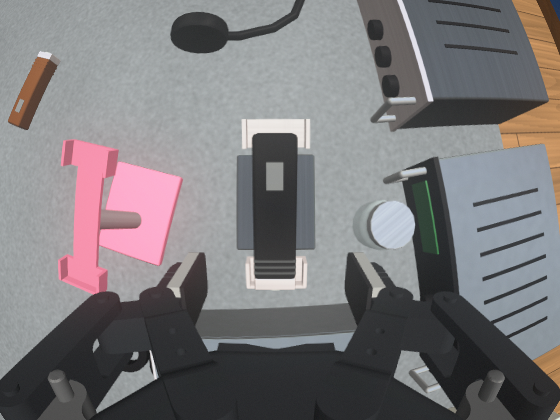

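View pics/p9.png

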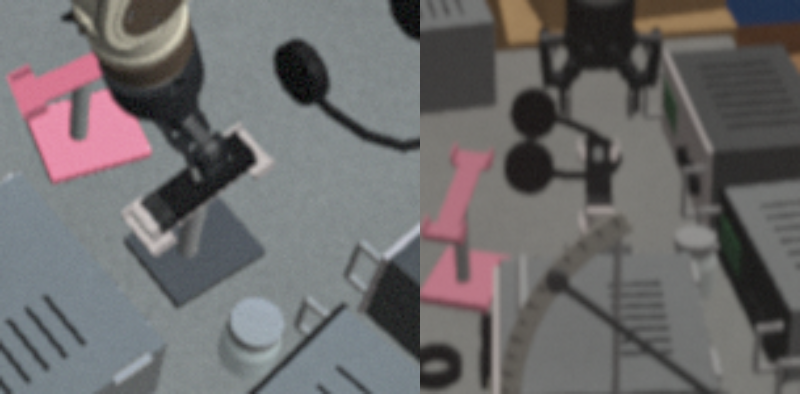

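The lamp lies flat between the cheeks with its lens end at the low lip (wrist pixel (275,275)) and the switch pad uphill at (274,176). I go above the handle with the tool upright.

```bash
python3 - <<'E'
from tgt import R,p,Ro,np
a=np.radians(83.4);T=np.stack([[np.cos(a),np.sin(a),0],[np.sin(a),-np.cos(a),0],[0,0,-1]],1)
print(np.degrees(Ro.from_matrix(T@R.T).as_rotvec()),(np.array([.492,-.1255,.215])-p)*1000)
E
```

```text
[-17.031    1.9917   0.9464] [-109.1695 -190.6401   -8.6402]
```

```bash
python3 -m pendant '[{"rx":-3,"ry":0.4,"rz":0.2,"tx":-18,"ty":-32,"tz":6,"fingers":60},{"rx":-8,"ry":1,"rz":0.5,"tx":-40,"ty":-70,"tz":6,"fingers":60},{"rx":-13,"ry":1.5,"rz":0.7,"tx":-62,"ty":-110,"tz":6,"fingers":60},{"rx":-17,"ry":2,"rz":0.9,"tx":-85,"ty":-148,"tz":0,"fingers":60},{"rx":-17,"ry":2,"rz":0.9,"tx":-102,"ty":-178,"tz":-5,"fingers":60},{"rx":-17,"ry":2,"rz":0.9,"tx":-109,"ty":-191,"tz":-9,"fingers":60},{"rx":-17,"ry":2,"rz":0.9,"tx":-109,"ty":-191,"tz":-9,"fingers":60},{"rx":-17,"ry":2,"rz":0.9,"tx":-109,"ty":-191,"tz":-9,"fingers":60}]'
python3 snap.py 10 wrist scene side
```

```text
time: 9.0
tool_pos: [0.4932, -0.1257, 0.2156]
tool_rot: [[0.116, 0.993, 0.002], [0.993, -0.116, 0.002], [0.002, 0.002, -1.0]]
ft_force: [0.1, -0.4, 0.4]
finger_gap: 0.0654
9.15 [ 0.4938 -0.1253  0.2161] [[ 0.1139  0.9935  0.003 ]
 [ 0.9935 -0.1139  0.0009]
 [ 0.0012  0.0028 -1.    ]] [-0.2494  0.2641 -0.0038  1.3002  0.0016  1.4356] [-0.4168  0.152  -0.1952] 0.06492490763519097
```

View pics/wrist10.png

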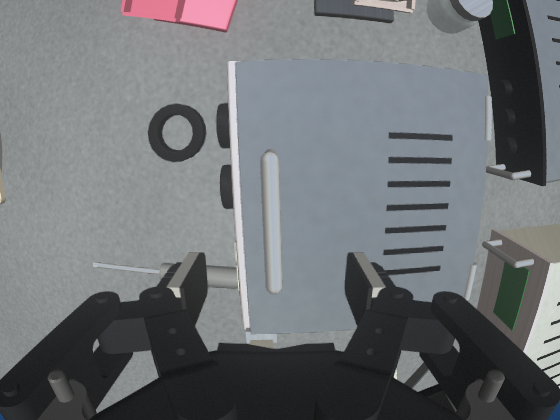

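View pics/side10.png

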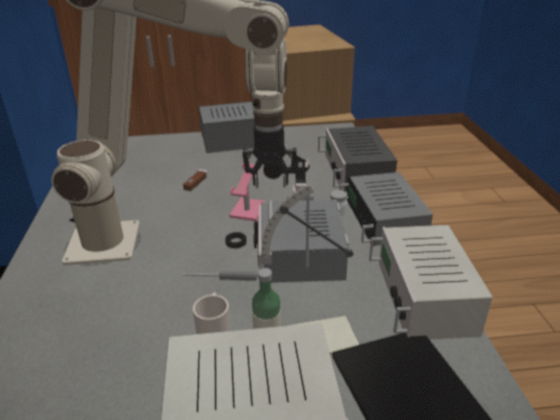

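```bash
python3 - <<'E'
from h import *
np.set_printoptions(precision=4,suppress=True)
c=load('wrist10');W=fcloud(c)
sub=W[140:300,255:290].reshape(-1,3);P=sub[(sub[:,2]>.13)&(sub[:,2]<.17)]
print(len(P),np.percentile(P[:,2],[5,50,95,99]));r=cv2.minAreaRect((P[:,:2]*1000).astype(np.float32));print(r)
for q in[(270,152),(273,290),(271.5,222)]:print(q,fonz(c,*q,.152))
print('cover z',np.nanmedian(W[80:120,300:400,2]))
# hinge edge and front edge of cover
for q in[(234,62),(487,75),(247,330)]:print(q,fonz(c,*q,.106))
E
```

```text
2452 [0.1494 0.1526 0.1542 0.1546]
((489.274169921875, -126.09895324707031), (100.33463287353516, 12.095497131347656), 84.98403930664062)
(270, 152) [ 0.4946 -0.076   0.152 ]
(273, 290) [ 0.4849 -0.1728  0.152 ]
(271.5, 222) [ 0.49  -0.122  0.152]
cover z 0.1056386998572702
(234, 62) [ 0.4743 -0.0058  0.106 ]
(487, 75) [ 0.6932 -0.0249  0.106 ]
(247, 330) [ 0.452  -0.2387  0.106 ]
```

```bash
python3 -m pendant '[{"rx":0,"ry":0,"rz":1,"tx":-4,"ty":0,"tz":-30,"fingers":60},{"rx":0,"ry":0,"rz":1,"tx":-4,"ty":0,"tz":-60,"fingers":60},{"rx":0,"ry":0,"rz":1,"tx":-4,"ty":0,"tz":-76,"fingers":60},{"rx":0,"ry":0,"rz":1,"tx":-4,"ty":0,"tz":-82,"fingers":60},{"rx":0,"ry":0,"rz":1,"tx":-4,"ty":0,"tz":-82,"fingers":150},{"rx":0,"ry":0,"rz":1,"tx":-4,"ty":0,"tz":-82,"fingers":255},{"rx":0,"ry":0,"rz":1,"tx":-4,"ty":0,"tz":-82,"fingers":255},{"rx":0,"ry":0,"rz":1,"tx":-4,"ty":0,"tz":-82,"fingers":255}]' 60
python3 -m pendant '[{"rx":0,"ry":0,"rz":0,"tx":0,"ty":0,"tz":0,"fingers":255},{"rx":0,"ry":0,"rz":0,"tx":0,"ty":0,"tz":0,"fingers":255}]'
python3 snap.py 11 wrist
```

```text
time: 9.95
tool_pos: [0.4904, -0.1263, 0.1356]
tool_rot: [[0.098, 0.995, 0.006], [0.995, -0.098, -0.0], [0.001, 0.006, -1.0]]
ft_force: [-0.5, 0.7, 1.1]
finger_gap: 0.01
time: 10.15
tool_pos: [0.4904, -0.1263, 0.1355]
tool_rot: [[0.098, 0.995, 0.006], [0.995, -0.098, 0.0], [0.001, 0.006, -1.0]]
ft_force: [2.0, 1.4, 5.3]
finger_gap: 0.0098
10.2 [ 0.4904 -0.1263  0.1355] [[ 0.0976  0.9952  0.0062]
 [ 0.9952 -0.0976  0.0001]
 [ 0.0007  0.0062 -1.    ]] [-0.253   0.3116 -0.1576  1.0956  0.0016  1.4156] [1.4306 0.0044 6.4662] 0.009801995218290224
```

View pics/wrist11.png

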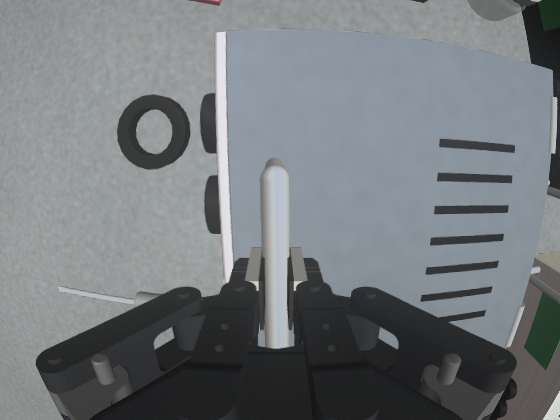

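The bar is gripped at (275,250), but the 9.8 mm gap and the 6 N push suggest the grip is near the tips. I regrip 6 mm deeper.

```bash
python3 -m pendant '[{"rx":0,"ry":0,"rz":0,"tx":0,"ty":0,"tz":0,"fingers":150},{"rx":0,"ry":0,"rz":0,"tx":0,"ty":0,"tz":0,"fingers":150},{"rx":0,"ry":0,"rz":0,"tx":-1,"ty":0,"tz":-6,"fingers":150},{"rx":0,"ry":0,"rz":0,"tx":-1,"ty":0,"tz":-6,"fingers":150},{"rx":0,"ry":0,"rz":0,"tx":-1,"ty":0,"tz":-6,"fingers":255},{"rx":0,"ry":0,"rz":0,"tx":-1,"ty":0,"tz":-6,"fingers":255},{"rx":0,"ry":0,"rz":0,"tx":-1,"ty":0,"tz":-6,"fingers":255},{"rx":0,"ry":0,"rz":0,"tx":-1,"ty":0,"tz":-6,"fingers":255}]'
python3 -m pendant '[{"rx":0,"ry":0,"rz":0,"tx":0,"ty":0,"tz":0,"fingers":255},{"rx":0,"ry":0,"rz":0,"tx":0,"ty":0,"tz":0,"fingers":255}]'
python3 - <<'E'
import numpy as np
np.set_printoptions(precision=1,suppress=True)
# handle displacement for cover angle t: hinge rel (-195,45)
xc=np.array([.9952,-.098,0])
for t in np.arange(.1,.8,.1).tolist()+[.685]:
    u=np.array([-np.cos(t),np.sin(t)]);n=np.array([np.sin(t),np.cos(t)])
    d=195*u+45*n-np.array([-195,45]);print(round(t,3),d[0]*xc+np.array([0,0,d[1]]),np.degrees(t))
E
```

```text
time: 11.0
tool_pos: [0.4905, -0.1263, 0.1284]
tool_rot: [[0.097, 0.995, 0.007], [0.995, -0.097, 0.0], [0.001, 0.007, -1.0]]
ft_force: [7.1, -0.6, -5.5]
finger_gap: 0.0103
time: 11.2
tool_pos: [0.4905, -0.1263, 0.1283]
tool_rot: [[0.097, 0.995, 0.007], [0.995, -0.097, 0.0], [0.001, 0.007, -1.0]]
ft_force: [6.3, -0.5, -5.7]
finger_gap: 0.0101
0.1 [ 5.4 -0.5 19.2] 5.729577951308233
0.2 [12.8 -1.3 37.8] 11.459155902616466
0.3 [21.9 -2.2 55.6] 17.1887338539247
0.4 [32.8 -3.2 72.4] 22.918311805232932
0.5 [45.2 -4.5 88. ] 28.64788975654116
0.6 [ 59.2  -5.8 102.2] 34.37746770784939
0.7 [ 74.5  -7.3 115. ] 40.10704565915763
0.685 [ 72.1  -7.1 113.2] 39.24760896646139
```

```bash
python3 -m pendant '[{"rx":0,"ry":0,"rz":0,"tx":2.5,"ty":0,"tz":9.6,"fingers":255},{"rx":0,"ry":0,"rz":0,"tx":5.4,"ty":-0.5,"tz":19.2,"fingers":255},{"rx":0,"ry":0,"rz":0,"tx":9,"ty":-1,"tz":28.6,"fingers":255},{"rx":0,"ry":0,"rz":0,"tx":12.8,"ty":-1.3,"tz":37.8,"fingers":255},{"rx":0,"ry":0,"rz":0,"tx":17.2,"ty":-1.7,"tz":46.8,"fingers":255},{"rx":0,"ry":0,"rz":0,"tx":21.9,"ty":-2.2,"tz":55.6,"fingers":255},{"rx":0,"ry":0,"rz":0,"tx":21.9,"ty":-2.2,"tz":55.6,"fingers":255},{"rx":0,"ry":0,"rz":0,"tx":21.9,"ty":-2.2,"tz":55.6,"fingers":255}]'
python3 snap.py 12 scene side
```

```text
time: 12.0
tool_pos: [0.5109, -0.1281, 0.1829]
tool_rot: [[0.097, 0.995, 0.004], [0.995, -0.097, 0.001], [0.001, 0.004, -1.0]]
ft_force: [6.1, 0.3, -7.2]
finger_gap: 0.01
12.1 [ 0.5108 -0.1281  0.1827] [[ 0.0974  0.9952  0.0041]
 [ 0.9952 -0.0974  0.0011]
 [ 0.0015  0.0039 -1.    ]] [-0.2469  0.3158 -0.0216  1.2298  0.0021  1.4215] [ 6.3946  0.7966 -7.8437] 0.00977671372572157
```

View pics/side12.png

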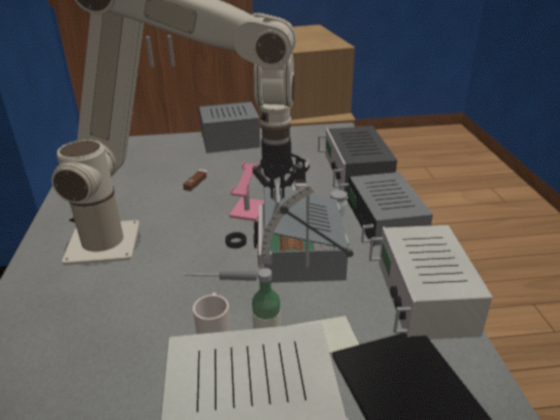

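The cover opens with the fingers, and the fingers have not slipped. I continue to about 0.685 rad.

```bash
python3 -m pendant '[{"rx":0,"ry":0,"rz":0,"tx":5.2,"ty":-0.5,"tz":8.5,"fingers":255},{"rx":0,"ry":0,"rz":0,"tx":10.9,"ty":-1,"tz":16.8,"fingers":255},{"rx":0,"ry":0,"rz":0,"tx":17,"ty":-1.6,"tz":24.8,"fingers":255},{"rx":0,"ry":0,"rz":0,"tx":23.3,"ty":-2.3,"tz":32.4,"fingers":255},{"rx":0,"ry":0,"rz":0,"tx":30.2,"ty":-2.9,"tz":39.7,"fingers":255},{"rx":0,"ry":0,"rz":0,"tx":37.3,"ty":-3.6,"tz":46.6,"fingers":255},{"rx":0,"ry":0,"rz":0,"tx":44,"ty":-4.3,"tz":52.5,"fingers":255},{"rx":0,"ry":0,"rz":0,"tx":50.2,"ty":-4.9,"tz":57.6,"fingers":255}]'
python3 -m pendant '[{"rx":0,"ry":0,"rz":0,"tx":0,"ty":0,"tz":0,"fingers":255},{"rx":0,"ry":0,"rz":0,"tx":0,"ty":0,"tz":0,"fingers":255}]'
python3 snap.py 13 scene side wrist
python3 - <<'E'
from h import *
c=load('side13');cv2.imwrite('pics/s13.png',cv2.resize(c['img'][150:285,230:370],None,fx=4.4,fy=4.4,interpolation=cv2.INTER_CUBIC))
c=load('scene13');cv2.imwrite('pics/c13.png',cv2.resize(c['img'][140:350,160:400],None,fx=2.8,fy=2.8,interpolation=cv2.INTER_CUBIC))
E
```

```text
time: 12.9
tool_pos: [0.5569, -0.132, 0.2401]
tool_rot: [[0.098, 0.995, -0.005], [0.995, -0.098, 0.003], [0.003, -0.006, -1.0]]
ft_force: [-6.2, 2.2, -0.5]
finger_gap: 0.0098
time: 13.1
tool_pos: [0.5571, -0.1321, 0.2403]
tool_rot: [[0.097, 0.995, -0.004], [0.995, -0.097, 0.003], [0.003, -0.004, -1.0]]
ft_force: [-5.2, 3.0, 0.1]
finger_gap: 0.0101
13.25 [ 0.557  -0.132   0.2402] [[ 0.0974  0.9952 -0.0042]
 [ 0.9952 -0.0974  0.003 ]
 [ 0.0025 -0.0044 -1.    ]] [-0.2337  0.3875  0.2329  1.421   0.0019  1.4346] [-4.6942  3.5709  0.5096] 0.00983169314434316
```

View pics/s13.png

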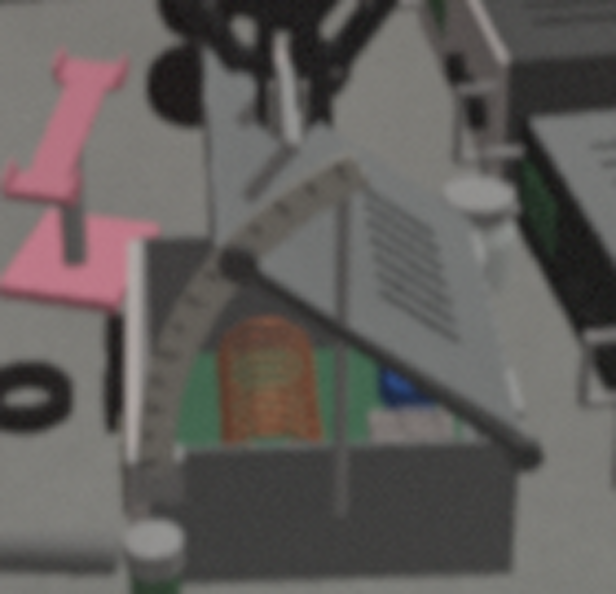

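View pics/c13.png

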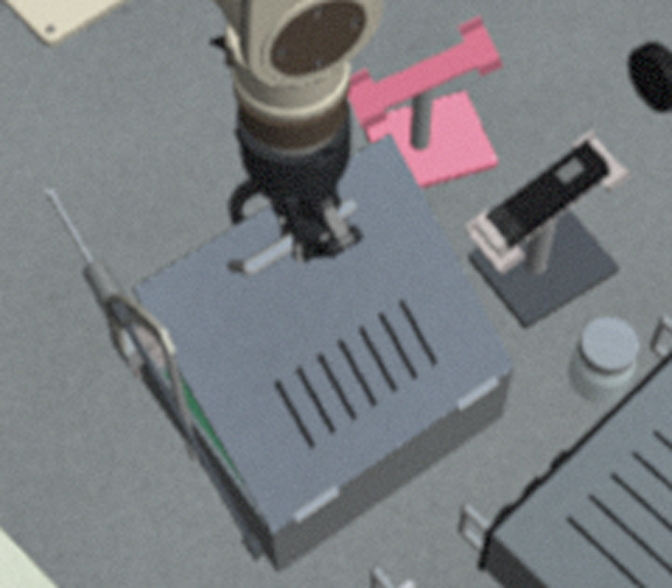

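View pics/wrist13.png

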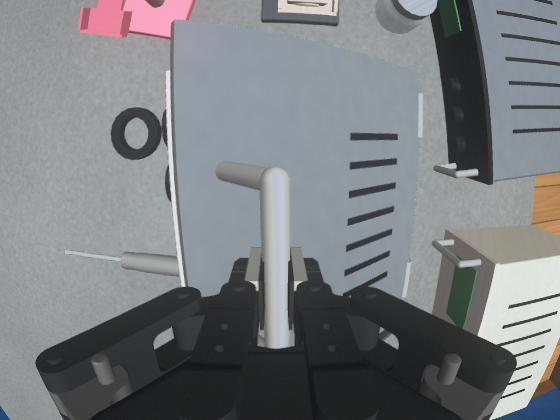

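The cover is close to the needle. I fit its plane in three views and re-measure the needle.

```bash
python3 - <<'E'
from h import *
np.set_printoptions(precision=4,suppress=True)
def fit(P):
    Q=P
    for _ in range(10):
        ce=np.median(Q,0);ce=Q.mean(0);n=np.linalg.svd(Q-ce,full_matrices=False)[2][2];n*=np.sign(n[2]);Q=P[np.abs((P-ce)@n)<.004]
    return n,ce,len(Q)
Pl={}
for n,f,poly in[('scene13',cloud,[(215,245),(240,235),(290,225),(335,270),(260,320)]),('wrist13',fcloud,[(190,40),(400,75),(395,230),(330,250),(310,120),(200,120)]),('side13',cloud,[(318,200),(330,200),(342,240),(325,225)])]:
    c=load(n);W=f(c);m=np.zeros(W.shape[:2],np.uint8);cv2.fillPoly(m,[np.array(poly)],1)
    P=W[(m>0)&np.isfinite(W[...,2])];nn,ce,k=fit(P);print(n,len(P),k,nn,'tilt',np.arccos(nn[2]),'dir',np.degrees(np.arctan2(nn[1],nn[0])),ce)
# same view before: shut cover bias
for n,f,poly in[('scene1',cloud,[(225,255),(290,215),(330,270),(260,320)]),('wrist10',fcloud,[(290,80),(470,90),(460,240),(300,240)])]:
    c=load(n);W=f(c);m=np.zeros(W.shape[:2],np.uint8);cv2.fillPoly(m,[np.array(poly)],1)
    P=W[(m>0)&np.isfinite(W[...,2])];nn,ce,k=fit(P);print('shut',n,k,nn,'x-tilt',np.arctan2(nn@[.995,-.1,0],nn[2]),ce)
# needle in side13
s=load('side13');tip=(230+238/4.4,150+264/4.4);piv=(230+527/4.4,150+454/4.4);W=cloud(s)
for a in(83.4,84.4):
    yc=np.array([np.cos(np.radians(a)),np.sin(np.radians(a)),0]);xc=np.array([yc[1],-yc[0],0])
    for H in([.6845,-.147,.103],[.686,-.149,.103]):
        N=np.array(H)-.138*yc;pp=[]
        for q in(tip,piv):
            o,r=ray(s,*q);P=o+r*((N-o)@yc)/(r@yc);d=P-N;pp.append([-d@xc,d[2]])
        pp=np.array(pp);d=pp[0]-pp[1];print(a,tip,'about H',np.arctan2(pp[0][1],pp[0][0]),np.hypot(*pp[0]),'about pivot px',np.arctan2(d[1],d[0]),np.hypot(*d))
# needle depth line fit: dark pixels along line in side view
h=cv2.cvtColor(load('side0')['img'],cv2.COLOR_BGR2GRAY)
E
```

```text
scene13 6303 5838 [ 0.6045 -0.0519  0.7949] tilt 0.6519750099037757 dir -4.910975934864463 [ 0.6069 -0.1579  0.1647]
wrist13 22293 22293 [ 0.6035 -0.0523  0.7956] tilt 0.650785983373298 dir -4.955527823113013 [ 0.5941 -0.0712  0.1791]
side13 444 444 [ 0.6072 -0.0523  0.7928] tilt 0.655391736904101 dir -4.92524100275538 [ 0.6455 -0.1558  0.1344]
shut scene1 5515 [-0.0009  0.0005  1.    ] x-tilt -0.0009134046147829523 [ 0.5846 -0.1329  0.1063]
shut wrist10 26591 [ 0.     -0.0007  1.    ] x-tilt 6.956634676023076e-05 [ 0.5825 -0.096   0.1056]
83.4 (284.09090909090907, 210.0) about H 0.6939936882879167 0.2061497475787079 about pivot px 0.6738085823653253 0.2073888667031866
83.4 (284.09090909090907, 210.0) about H 0.6928965684219967 0.20819877995920855 about pivot px 0.6738085823653255 0.2070141250773229
84.4 (284.09090909090907, 210.0) about H 0.6929555276011284 0.20913652659783402 about pivot px 0.6803609580677691 0.20852687692246225
84.4 (284.09090909090907, 210.0) about H 0.6919516661068704 0.21119799725520172 about pivot px 0.680360958067769 0.20814277372385692
```

The three plane fits put the cover at 0.652 and the needle reads about 0.685, so I raise by about 0.034 rad.

```bash
python3 -m pendant '[{"rx":0,"ry":0,"rz":0,"tx":1.5,"ty":-0.2,"tz":1,"fingers":255},{"rx":0,"ry":0,"rz":0,"tx":3,"ty":-0.3,"tz":2.3,"fingers":255},{"rx":0,"ry":0,"rz":0,"tx":4.5,"ty":-0.5,"tz":3.5,"fingers":255},{"rx":0,"ry":0,"rz":0,"tx":5.5,"ty":-0.5,"tz":4.5,"fingers":255},{"rx":0,"ry":0,"rz":0,"tx":5.5,"ty":-0.5,"tz":4.5,"fingers":255},{"rx":0,"ry":0,"rz":0,"tx":5.5,"ty":-0.5,"tz":4.5,"fingers":255},{"rx":0,"ry":0,"rz":0,"tx":5.5,"ty":-0.5,"tz":4.5,"fingers":255},{"rx":0,"ry":0,"rz":0,"tx":5.5,"ty":-0.5,"tz":4.5,"fingers":255}]'
python3 snap.py 14 scene side wrist
python3 - <<'E'
from h import *
from tgt import x,y,z,O
np.set_printoptions(precision=4,suppress=True)
def fit(P):
    Q=P
    for _ in range(10):
        ce=Q.mean(0);n=np.linalg.svd(Q-ce,full_matrices=False)[2][2];n*=np.sign(n[2]);Q=P[np.abs((P-ce)@n)<.004]
    return n,ce
for n,f,poly in[('scene14',cloud,[(215,245),(240,235),(290,225),(335,270),(260,320)]),('wrist14',fcloud,[(190,40),(390,75),(385,230),(330,250),(310,120),(200,120)])]:
    c=load(n);W=f(c);m=np.zeros(W.shape[:2],np.uint8);cv2.fillPoly(m,[np.array(poly)],1)
    nn,ce=fit(W[(m>0)&np.isfinite(W[...,2])]);print(n,'cover',np.arccos(nn[2]))
# needle: side cloud points near needle plane
xc=np.array([np.sin(np.radians(85)),-np.cos(np.radians(85)),0]);yc=np.array([np.cos(np.radians(85)),np.sin(np.radians(85)),0])
for n in('side0','side13','side14'):
    s=load(n);W=cloud(s);g=cv2.cvtColor(s['img'],cv2.COLOR_BGR2GRAY)
    m=np.zeros(g.shape,np.uint8);cv2.line(m,(284,210),(350,253),1,5)
    k=(m>0)&(g<62)&np.isfinite(W[...,2]);Nn=np.array([.6845,-.147,.103])-.138*yc
    v,u=np.nonzero(k);
    # ray-plane on needle plane
    Q=[]
    for a,b in zip(u,v):
        o,r=ray(s,a,b);P=o+r*((Nn-o)@yc)/(r@yc);d=P-Nn;Q.append([-d@xc,d[2]])
    Q=np.array(Q,np.float32);l=cv2.fitLine(Q,cv2.DIST_HUBER,0,.01,.01).ravel();l*=np.sign(l[0]);print(n,len(Q),'needle line angle',np.arctan2(l[1],l[0]),'offset',l[3]-l[2]*l[1]/l[0])
c=load('scene14');W=cloud(c);h=cv2.cvtColor(c['img'],cv2.COLOR_BGR2GRAY)
P=W[180:250,320:395].reshape(-1,3)-O;gg=h[180:250,320:395].ravel();L=np.stack([P@x,P@y,P@z],1)*1000
t=L[(abs(L[:,0])<30)&(abs(L[:,1])<80)&(L[:,2]>20)&(L[:,2]<32)];print('lamp',np.percentile(t,[2,50,98],axis=0))
c=load('side14');cv2.imwrite('pics/s14.png',cv2.resize(c['img'][150:285,230:370],None,fx=4.4,fy=4.4,interpolation=cv2.INTER_CUBIC))
E
```

```text
time: 14.05
tool_pos: [0.562, -0.1325, 0.2443]
tool_rot: [[0.097, 0.995, -0.006], [0.995, -0.097, 0.003], [0.003, -0.006, -1.0]]
ft_force: [-4.8, 2.5, 0.2]
finger_gap: 0.0099
14.2 [ 0.562  -0.1325  0.2443] [[ 0.0975  0.9952 -0.0056]
 [ 0.9952 -0.0975  0.0032]
 [ 0.0026 -0.0059 -1.    ]] [-0.2325  0.3979  0.2591  1.4381  0.0018  1.436 ] [-5.2987  3.2709  0.0226] 0.009641577025969498
scene14 cover 0.6840527253531931
wrist14 cover 0.6832145364531044
side0 189 needle line angle 0.6959781 offset -0.0006627515
side13 313 needle line angle 0.67993325 offset 0.00031894445
side14 348 needle line angle 0.6856691 offset 0.0003048405
lamp [[-15.3171 -61.7009  20.944 ]
 [  0.9306  -4.6688  26.2282]
 [ 16.0457  53.6863  30.5522]]
```

View pics/s14.png

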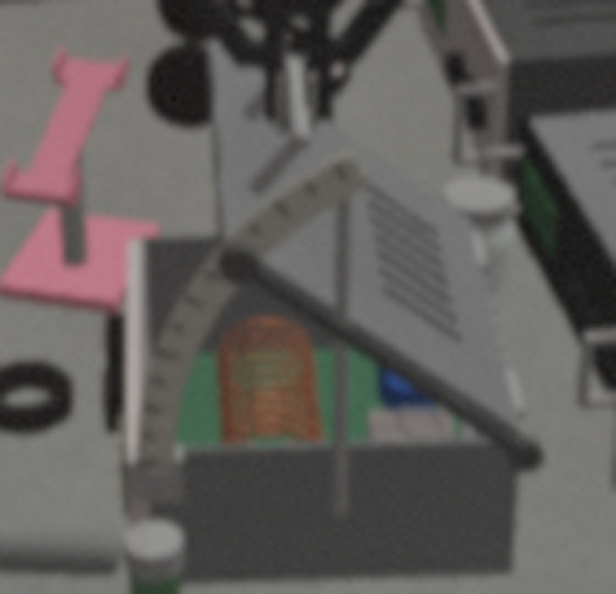

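View pics/scene14.png

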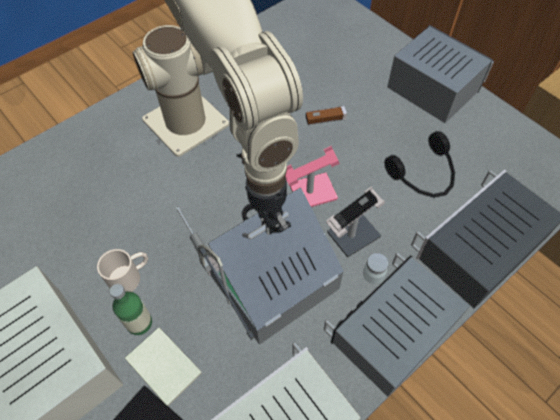

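The cover is at 0.684 and the needle at 0.686-0.696. The lamp is in place, and the needle tip, at (284,210) in the side image, has not moved. The grip holds, so I let it settle for two rows and hand in.

```bash
python3 -m pendant '[{"rx":0,"ry":0,"rz":0,"tx":0,"ty":0,"tz":0,"fingers":255},{"rx":0,"ry":0,"rz":0,"tx":0,"ty":0,"tz":0,"fingers":255}]' && python3 -c "
from station import manip
print(manip.sense()['joint_vel']);print(manip.job_done())"
```

```text
time: 14.4
tool_pos: [0.562, -0.1324, 0.2443]
tool_rot: [[0.097, 0.995, -0.006], [0.995, -0.097, 0.003], [0.003, -0.006, -1.0]]
ft_force: [-4.7, 2.6, -0.2]
finger_gap: 0.0098
[-0.00051426  0.00173439  0.00081179 -0.0015135  -0.00086961  0.00200315]
the job is handed in; nothing more can be done
None
```

The lamp is in the aluminium cradle and the cover is held at the needle. I handed the job in at 14.4 s, with the fingers still gripping the handle; the hand-in gave no verdict.

- **Lamp:** I laid the black lamp in the cradle with the lens end low and let go while the cover was shut. My last close look put it about 1 mm off centre across the cradle, 2–3 mm downhill of its middle, and flat on the floor. A scene view after the cover was up still showed it there.
- **Cover:** Plane fits in two views put the cover at 0.683–0.684 rad.
- **Needle:** My readings ranged from 0.67 to 0.70 rad, most of them 0.68–0.69. That is within about 0.015 rad of the cover, against 0.07 rad allowed, and the tip had not moved in the side view.
- **Arm:** It was at rest with about 5 N at the wrist.
- **Bystanders:** I measured none of them. In the last scene picture the mug, bottle, jar and headset looked unmoved; the tape and screwdriver I judged only from earlier and partial views.
- **Disagreements:**
  - The gripper reads about 10 mm on the 12 mm bar. I took this as pad compression and regripped 6 mm deeper; the reading stayed about the same, but the grip did not slip.
  - The first lift stopped at 0.652 rad, and I corrected it by about 0.03 rad.

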